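# Swap the bottle and jar in the stain kit, pack the droppers and snap the case shut

## Robot

A 6-joint arm with a two-finger parallel gripper is mounted at the origin on the work surface. World frame = base frame: x ahead of the robot, y to its left, z up, the work surface at z = 0. Lengths are in mm, angles in rad, forces in N, time in s.
With the tool pointing down it reaches from about 275 to 750 mm from the base axis. Payload 10.2 kg.
Tool frame: the origin (TCP) lies on the front face of the gripper's body, between the roots of the fingers; the fingertips stand 73 mm ahead of it and the grasp point (between the pads) lies ctrl.grip_depth ahead of it (ctrl.grip_depth is the distance from the TCP to the grasp point, in mm); z points along the fingers, y is the direction in which the jaws open and shut (so a half turn about z gives the same grasp; the last joint's range is limited). The gripper opens to 85 mm and grips with 20 to 120 N. Pads are 22 mm wide; open, the fingers measure 114 mm over their backs; the gripper's body (76 mm by 85 mm) begins 54 mm behind the grasp point. The pads swing forward as they close: fully open they stand 13 mm farther back than shut.
Start: joints at [-1.396, 0.313, 1.498, -0, 1.331, -0.223], TCP at [203.368, -484.018, 303.894] pointing down, gripper open.
Joint ranges: [-2.94, 2.94], [-0.97, 2.17], [0.19, 2.56], [-1.23, 4.37], [0.02, 3.11], [-2.88, 2.88]. Speed limits (rad/s): [2.39, 2.39, 3.01, 3.14, 3.14, 3.14].

## Interface

Orientations are given as a unit quaternion [w, x, y, z].
In Python, from rig import readout, capture, ctrl, nets gives the robot as it stands. The module is installed in compiled form; this text tells all that it offers.
- The arm moves only by the tool apply_moves, never from a script. Its argument "targets" is a list of rows, each a list of 4 numbers: the shift along the tool's x, y, z in cm, then the turn about the tool's z in degrees. A call has 1 to 8 rows; each row shifts and turns the commanded pose from where the row before left it, along the tool's axes as they then stand; what a row does not reach is not made up. A row lasts 1/10 s, in which the tool goes at most 50 mm and 8.59 degrees, less where a joint would pass 70% of its speed; a pose out of reach is approached as far as the arm can. A call with a gripper value outside its range is refused whole. "grip" is the finger opening in cm, from 0 to 8.54, set as the call begins (left out, the last holds). The fingers move at their own pace and stop on an object; "force" is the grip in N (left out, the last holds). Time passes only in rows, so rows that do not move let the fingers close. It gives the time, the measured TCP pose, the force and the opening at its end, in the units of the state.
- readout.sense(): the state, without advancing time (a new reading comes with each control period).
- capture(name): name is "scene" or "side" or "wrist"; returns a dict with "img" (384x512x3 uint8, red, green, blue), "fov_y" (degrees; the focal length in pixels is half the picture's height over the tangent of half this angle, whatever the lens; pixels are square), "cx", "cy" (the principal point, pixels), "D" ([k1, k2, p1, p2, k3] as OpenCV has them; the pictures are not rectified), "eye" and "rotation" of the camera in the world. Camera axes: x right, y down, z forward; pixel columns grow to the right and rows downward; lengths in mm; the calibration is good to about 2 mm. A picture is of the moment at which its call begins. There is no depth.
- ctrl.finish_job(): hands the job in, once; it reports no verdict.
Trained networks look in the newest picture that a camera, given by its name, has taken for a name from the list of things; names that differ only in an ending like _2 or _b are one class to them, and where a whole thing is asked for, a point or a joint stands for the part that bears it (a point fixed in the world has none). Each returns a list of dicts, best first, with "score" (0 to 1); they miss things now and then, are a little off and sometimes report something else, mostly with a low value. They report only what shows in the picture. A call takes as long as a camera call. They do not tell look-alikes from the thing itself.
- nets.boxes_of(camera, target): "location" ([column, row] as shares, 0 to 1, of the picture: columns of its width, rows of its height, amid what is visible of it).
The state is a dict: "time_s": time; "joints": joint angles; "dq": joint speeds; "tau": joint torques, N m; "eef_pos": TCP position; "ee_rot": TCP orientation; "force": force on the tool from outside, world axes, zero at the start; "wrist_torque": the same for the moment, N m; "grip_width": opening from 0.0 (shut) to 1.0 (fully open).
Only numpy, scipy, OpenCV 4.12 (cv2) and the standard library are available. Lean on these libraries where they do the work, as an engineer would, in place of code of your own. Each camera call takes 0.05 s, during which the arm holds its last target.

## Task

Pack the staining kit for the outreach round: in the open case the tall white bottle and the squat jar stand in each other's wells, so swap them, the tall bottle into the deep well and the jar into the shallow one. Then stand every dropper bottle from the bench upright in a small cut-out of the foam, one to each, and close the lid and press it down until both clips snap and hold it shut. Keep the bottle and jar upright, and do not knock over or push away the other things on the bench.

Things in the scene. Friction and masses are not known exactly. Their poses are not given: they have to be found in the camera images.
- case: grey clamshell case, open, fixed. Origin: centre of its underside; x to the hinge side, y along its length. Base 210 (x) x 330 (y) mm, 5 mm walls, rim at z = 60 mm. Dark foam insert, flat top at z = 48 mm: two large square cut-outs 64 mm wide at x = 35, y = -75 and 75 mm (one deep, one shallow), four small ones 44 mm wide in a row at x = -60. Handle on the front face, out 18 mm, below z = 46 mm
- lid (a joint): opening angle of the lid, rad: 0 shut, 1.9 the stop; starts at 1.66 to 1.8, standing up, leaning back. The lid is a shell 60 mm deep, 210 x 330 mm, 0.5 kg, on a stiff damped hinge: it stays where left above about 0.9 rad and sinks slowly by its weight below about 0.6 rad until it lies on the spring clips. Shut, its top is 120 mm above the bench
- case_hinge (a point): middle of the hinge line, at the rim's height on the far side of the case; axes as the case's; the lid turns about its y axis. Shut, the lid leaves 66 mm above the foam, so it cannot close over the tall bottle in the shallow well
- lid_lip (a point): on the finger lip, middle of the lid's free edge (80 wide, 10 thick, out 24 mm), 10 mm from its tip, 224 mm out from the hinge line and 14 mm off the rim plane, on the face that is up when shut and looks away from the robot when open. z leaves that face. Open, it is on top, 290 mm up: hook it from behind and draw it over. Behind it, 14 mm below the point, is the 60 mm deep edge of the lid
- lid_press (a point): on the outside of the lid, 25 mm from its free edge, middle: the place to press. z axis out of the lid. The sinking lid stops at about 0.07 rad (front gap 14 mm) on two steel spring clips on the front face of the base (at y = -110 and 110 mm of the case, out 10 mm, up to 91 mm high); pressing here with about 10 N makes them snap over its edge and hold it shut
- deep_well (a point): middle of the floor of the deep large well, 40 mm below the foam top: the tall bottle belongs here. It may be the left or the right one
- shallow_well (a point): middle of the floor of the shallow large well, 12 mm below the foam top: the jar belongs here
- slot1 (a point): middle of the floor of a small cut-out, 25 mm below the foam top; cut-outs are 72 mm apart
- slot2 (a point): middle of the floor of a small cut-out, 25 mm below the foam top; cut-outs are 72 mm apart
- slot3 (a point): middle of the floor of a small cut-out, 25 mm below the foam top; cut-outs are 72 mm apart
- slot4 (a point): middle of the floor of a small cut-out, 25 mm below the foam top; cut-outs are 72 mm apart
- bottle: tall white plastic reagent bottle, 102 mm high, 50 mm in diameter up to 72 mm, above that a 36 mm screw cap from 84 mm up; about 0.14 kg. Origin: centre of its underside, z up. Starts in the shallow well
- jar: squat amber jar with a black lid, 74 mm high, 57 mm in diameter throughout; about 0.16 kg. Origin: centre of its underside, z up. Starts in the deep well, where its top 34 mm stand out of the foam
- dropper1: small amber dropper bottle, 36 mm in diameter up to 46 mm, black 24 mm cap and rubber teat above, 76 mm high; about 0.07 kg. Origin: centre of its underside, z up. On the bench beside the case; two to four of them are there
- dropper2: small amber dropper bottle, 36 mm in diameter up to 46 mm, black 24 mm cap and rubber teat above, 76 mm high; about 0.07 kg. Origin: centre of its underside, z up. On the bench beside the case; two to four of them are there
- dropper3: small amber dropper bottle, 36 mm in diameter up to 46 mm, black 24 mm cap and rubber teat above, 76 mm high; about 0.07 kg. Origin: centre of its underside, z up. On the bench beside the case; two to four of them are there
- dropper4: small amber dropper bottle, 36 mm in diameter up to 46 mm, black 24 mm cap and rubber teat above, 76 mm high; about 0.07 kg. Origin: centre of its underside, z up. On the bench beside the case; two to four of them are there
- lamp: capped glass spirit lamp, 62 mm in diameter, 77 mm high; stays on the bench. Origin under its centre
- stainjar: upright rectangular glass staining jar, 50 x 44 mm, 89 mm high; stays on the bench. Origin under its centre
- timer: white timer, 30 x 56 mm, 52 mm high; stays on the bench. Origin under its centre
- washbottle: white wash bottle, 68 mm in diameter, 185 mm high; stays. Origin under its centre
- dishes: two stacked petri dishes, 90 mm in diameter, 34 mm high; stay. Origin under their centre
- tally: steel tally counter, 42 mm in diameter, 28 mm high (40 mm with its button); stays. Origin under its centre
Not all that is in view belongs to the job. Leave any pink look-alike of the dropper2 alone.

How it is judged (in metres and radians):
On the way, in this order (a step that is already met when the one before it is completed fails the run):
1. the tall bottle stands in the deep well, the jar in the shallow well and every dropper bottle in a small cut-out (horizontal distance between bottle and deep_well below 0.012 m and z of bottle in the frame of deep_well between -0.006 and 0.006 m and angle between each of bottle, jar's own z axis and vertical below 0.12 rad and horizontal distance between jar and shallow_well below 0.012 m and z of jar in the frame of shallow_well between -0.006 and 0.006 m and ((horizontal distance between dropper1 and slot1 below 0.01 m and z of dropper1 in the frame of slot1 between -0.006 and 0.006 m and angle between dropper1's own z axis and vertical below 0.12 rad) or (horizontal distance between dropper1 and slot2 below 0.01 m and z of dropper1 in the frame of slot2 between -0.006 and 0.006 m and angle between dropper1's own z axis and vertical below 0.12 rad) or (horizontal distance between dropper1 and slot3 below 0.01 m and z of dropper1 in the frame of slot3 between -0.006 and 0.006 m and angle between dropper1's own z axis and vertical below 0.12 rad) or (horizontal distance between dropper1 and slot4 below 0.01 m and z of dropper1 in the frame of slot4 between -0.006 and 0.006 m and angle between dropper1's own z axis and vertical below 0.12 rad)) and ((horizontal distance between dropper2 and slot1 below 0.01 m and z of dropper2 in the frame of slot1 between -0.006 and 0.006 m and angle between dropper2's own z axis and vertical below 0.12 rad) or (horizontal distance between dropper2 and slot2 below 0.01 m and z of dropper2 in the frame of slot2 between -0.006 and 0.006 m and angle between dropper2's own z axis and vertical below 0.12 rad) or (horizontal distance between dropper2 and slot3 below 0.01 m and z of dropper2 in the frame of slot3 between -0.006 and 0.006 m and angle between dropper2's own z axis and vertical below 0.12 rad) or (horizontal distance between dropper2 and slot4 below 0.01 m and z of dropper2 in the frame of slot4 between -0.006 and 0.006 m and angle between dropper2's own z axis and vertical below 0.12 rad)) and ((horizontal distance between dropper3 and slot1 below 0.01 m and z of dropper3 in the frame of slot1 between -0.006 and 0.006 m and angle between dropper3's own z axis and vertical below 0.12 rad) or (horizontal distance between dropper3 and slot2 below 0.01 m and z of dropper3 in the frame of slot2 between -0.006 and 0.006 m and angle between dropper3's own z axis and vertical below 0.12 rad) or (horizontal distance between dropper3 and slot3 below 0.01 m and z of dropper3 in the frame of slot3 between -0.006 and 0.006 m and angle between dropper3's own z axis and vertical below 0.12 rad) or (horizontal distance between dropper3 and slot4 below 0.01 m and z of dropper3 in the frame of slot4 between -0.006 and 0.006 m and angle between dropper3's own z axis and vertical below 0.12 rad)) and ((horizontal distance between dropper4 and slot1 below 0.01 m and z of dropper4 in the frame of slot1 between -0.006 and 0.006 m and angle between dropper4's own z axis and vertical below 0.12 rad) or (horizontal distance between dropper4 and slot2 below 0.01 m and z of dropper4 in the frame of slot2 between -0.006 and 0.006 m and angle between dropper4's own z axis and vertical below 0.12 rad) or (horizontal distance between dropper4 and slot3 below 0.01 m and z of dropper4 in the frame of slot3 between -0.006 and 0.006 m and angle between dropper4's own z axis and vertical below 0.12 rad) or (horizontal distance between dropper4 and slot4 below 0.01 m and z of dropper4 in the frame of slot4 between -0.006 and 0.006 m and angle between dropper4's own z axis and vertical below 0.12 rad))), for 0.3 s.
2. the lid is pressed shut past the spring clips (value of joint lid below 0.03 rad), for 0.3 s.
At the end, for the whole second after the job is handed in: Lid angle below 0.03 rad; tall bottle on the floor of the deep well and jar on the floor of the shallow well (within 12 mm sideways, 6 mm in height, tilt under 0.12 rad), every dropper bottle that is there on the floor of a small cut-out (within 10 mm and 6 mm, upright), everything at rest (all of step 1 and linear speed of each of bottle, jar, dropper1, dropper2, dropper3, dropper4 below 0.02 m/s and value of joint lid below 0.03 rad and velocity of joint lid below 0.05 rad/s); the robot touches nothing.
It fails at once if the tall bottle or the jar is tipped over (more than 40 degrees) (angle between any of bottle, jar's own z axis and vertical above 0.7 rad).
It fails at once if another thing on the bench is knocked over or pushed more than 50 mm (distance of any of lamp, stainjar, timer, washbottle, dishes, tally from where it was at the start of the episode above 0.05 m or angle between any of lamp, stainjar, timer, washbottle, dishes, tally's own z axis and vertical above 0.7 rad).
Of dropper1, dropper2, dropper3, dropper4 only 2 to 4 are there at a start; the rules pass over those that are not, and their reading is None.
At some moment in a run one of dropper1, dropper2, dropper3, dropper4 may be knocked a few centimetres aside while the robot is not near it.
It also fails if it takes over 210 s, if anything falls off the work surface, if the arm or the gripper's body presses on something with over 40 N, if the wrist force passes 120 N, or if a joint passes its speed limit or range.

## Working session

There is one attempt and no reset: what is moved stays moved. The work goes in short steps, Python scripts to look and compute and a tool call to move; the robot and the scene stay as the last step left them, time stands still between calls to the robot, and variables do not carry over. Pictures are saved under pics/ and viewed, and the job is handed in when it is done.

Besides the shell and the picture viewer there is one more tool, called after "Call:" by a JSON object that holds its "name" and its "arguments". apply_moves: Moves the arm, as the interface text tells. Its arguments: {"type":"object","properties":{"targets":{"type":"array"},"grip":{"type":"number"},"force":{"type":"number"}},"required":["targets"]}

```bash
mkdir -p pics
cat > h.py <<'E'
import numpy as np, cv2
from rig import readout, capture, ctrl, nets
def snap(n,fn=None):
    c=capture(n)
    if fn: cv2.imwrite('pics/'+fn, cv2.cvtColor(c['img'],cv2.COLOR_RGB2BGR))
    return c
def K(c):
    f=c['img'].shape[0]/2/np.tan(np.radians(c['fov_y'])/2)
    return np.array([[f,0,c['cx']],[0,f,c['cy']],[0,0,1.]])
def ray(c,px):
    u=cv2.undistortPoints(np.array([[px]],float),K(c),np.array(c['D'],float))[0,0]
    R=np.array(c['rotation'],float)
    d=R@np.array([u[0],u[1],1.]); return np.array(c['eye'],float),d/np.linalg.norm(d)
def onz(c,px,z):
    e,d=ray(c,px); return e+d*(z-e[2])/d[2]
def proj(c,P):
    R=np.array(c['rotation'],float)
    P=np.atleast_2d(np.array(P,float)); q=(P-np.array(c['eye']))@R
    return cv2.projectPoints(q.reshape(-1,1,3),np.zeros(3),np.zeros(3),K(c),np.array(c['D'],float))[0][:,0]
def tri(obs):
    A=np.zeros((3,3));b=np.zeros(3)
    for c,px in obs:
        e,d=ray(c,px);M=np.eye(3)-np.outer(d,d);A+=M;b+=M@e
    P=np.linalg.solve(A,b); 
    r=[float(np.linalg.norm((np.eye(3)-np.outer(d,d))@(P-e))) for e,d in (ray(c,p) for c,p in obs)]
    return P,r
E
python3 - <<'E'
from h import *
np.set_printoptions(precision=2,suppress=True)
print(readout.sense()); print([x for x in dir(ctrl) if x[0]!='_'], ctrl.grip_depth)
for n in ['scene','side','wrist']:
    c=snap(n,n+'0.png'); print(n,c['fov_y'],c['cx'],c['cy'],c['D'],c['eye'],np.array(c['rotation']).tolist())
    for t in ['case','lid','case_hinge','lid_lip','lid_press','deep_well','slot1','bottle','jar','dropper1','lamp','stainjar','timer','washbottle','dishes','tally']:
        print(t,[(round(d['score'],2),round(d['location'][0]*512),round(d['location'][1]*384)) for d in nets.boxes_of(n,t)[:6]])
E
```

```text
{'time_s': 0.0, 'joints': array([-1.4 ,  0.31,  1.5 ,  0.  ,  1.33, -0.22]), 'dq': array([ 0., -0.,  0., -0., -0., -0.]), 'tau': array([ -0.  , -41.23, -25.97,  -0.  ,   0.  ,   0.  ]), 'eef_pos': array([ 203.34, -483.85,  303.32]), 'ee_rot': array([-0.  ,  0.98,  0.2 ,  0.  ]), 'force': array([ 0.13, -0.19, -0.58]), 'wrist_torque': array([-0.05, -0.05, -0.03]), 'grip_width': 0.9970979774592028}
['PlanningError', 'finish_job', 'grip_depth'] 53.900000000000006
scene 56.015887074955124 257.53089160386395 192.83297385066564 [-0.05  0.    0.    0.    0.  ] [363.6  719.74 932.75] [0.034721434390701425, -0.08382519017776117, 0.930171188384318, -0.3557377120649703]
case [(0.66, 211, 213)]
lid [(0.86, 188, 193), (0.27, 215, 356)]
case_hinge [(0.92, 211, 208), (0.56, 184, 193)]
lid_lip [(0.63, 187, 194), (0.5, 213, 322), (0.49, 211, 214)]
lid_press [(0.73, 187, 196), (0.71, 230, 235)]
deep_well []
slot1 [(0.87, 209, 211)]
bottle [(0.97, 235, 193)]
jar [(0.74, 231, 235)]
dropper1 [(0.74, 276, 170), (0.7, 261, 299), (0.62, 223, 297), (0.46, 290, 276)]
lamp [(0.56, 274, 153)]
stainjar [(0.9, 214
[... 674 characters left out ...]
 295, 254), (0.49, 232, 263), (0.48, 202, 185)]
lamp [(0.57, 281, 172), (0.34, 203, 183)]
stainjar [(0.83, 217, 277), (0.37, 181, 298)]
timer [(0.64, 223, 308)]
washbottle [(0.72, 261, 265), (0.68, 271, 138), (0.34, 201, 183)]
dishes [(0.69, 224, 305), (0.66, 182, 298), (0.52, 264, 264), (0.45, 203, 182)]
tally [(0.51, 282, 157)]
wrist 70.19028146268704 253.30065155256054 193.5531071105365 [-0.01  0.    0.    0.    0.  ] [ 271.13 -454.42  372.91] [0.1236490572135537, 0.8237552142944813, -0.5472408775988817, -0.08164361247310388]
case []
lid []
case_hinge []
lid_lip []
lid_press []
deep_well []
slot1 []
bottle []
jar []
dropper1 []
lamp []
stainjar []
timer []
washbottle []
dishes []
tally []
```

```bash
cat > fix.py <<'E'
s=open('h.py').read()
s=s.replace("R=np.array(c['rotation'],float)","R=Rm(c['rotation'])")
s=s.replace("def ray(","from scipy.spatial.transform import Rotation as Ro\ndef Rm(q): return Ro.from_quat(np.array(q,float),scalar_first=True).as_matrix()\ndef ray(",1)
open('h.py','w').write(s)
E
python3 fix.py
python3 - <<'E'
import cv2
for n in ['scene','side']:
    im=cv2.imread(f'pics/{n}0.png'); im=im[80:380,130:330]
    cv2.imwrite(f'pics/{n}0z.png',cv2.resize(im,None,fx=2,fy=2,interpolation=cv2.INTER_CUBIC))
E
```

```text
(no output)
```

View pics/scene0.png

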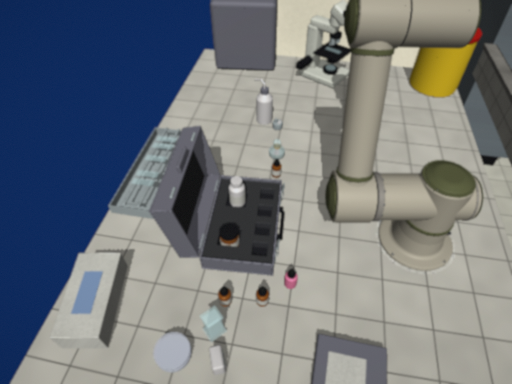

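View pics/side0.png

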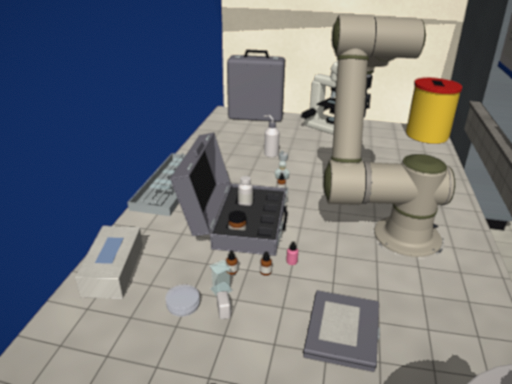

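View pics/wrist0.png

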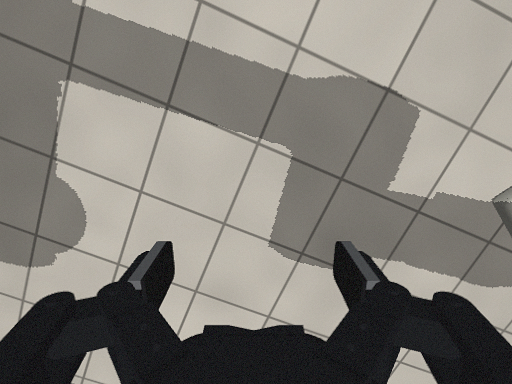

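Run:
```python
import cv2
for n in ['scene','side']:
    im=cv2.imread(f'pics/{n}0.png'); im=im[90:370,150:330]
    cv2.imwrite(f'pics/{n}0z.png',cv2.resize(im,None,fx=2.1,fy=2.1,interpolation=cv2.INTER_CUBIC))
```

```text
(no output)
```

View pics/scene0z.png

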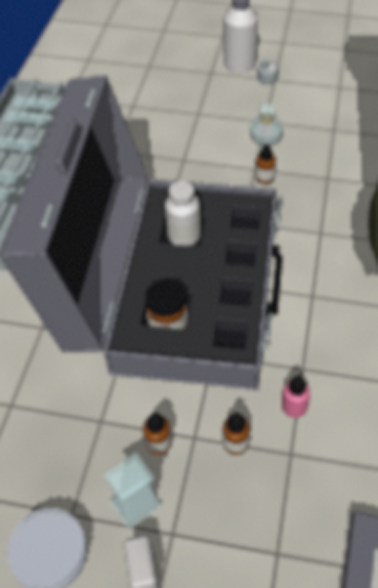

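View pics/side0z.png

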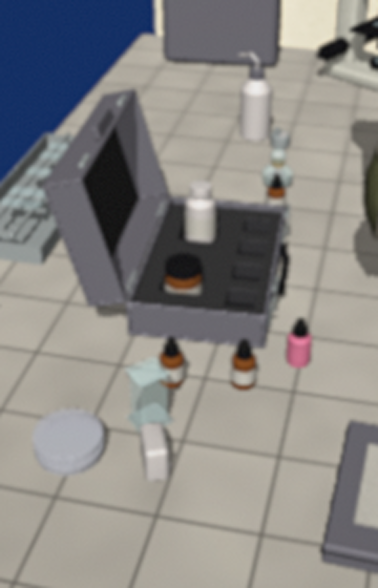

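Run:
```python
from h import *
np.set_printoptions(precision=1,suppress=True)
a=capture('scene');b=capture('side')
z=lambda x,y:(150+x/2.1,90+y/2.1)
pairs={'bottlecapTop':((180,186),(201,186)),'jartop':((167,292),(183,268)),'dropA tip':((156,416),(171,342)),'dropB tip':((236,416),(243,345)),'dropC tip':((265,150),(277,180)),
'pink':((298,378),(300,326)),'stain top':((129,470),(149,370)),'rim front far':((275,190),(287,207)),'rim front near':((258,360),(266,320)),'rim hinge near':((108,352),(132,308)),'lamp':((266,108),(278,138)),'liplid?':((70,148),(105,122)),
'lid corner far':((103,80),(135,93)),'lid corner near':((10,250),(57,182)),'timer':((140,540),(152,430)),'wash':((240,5),(257,70)),'slotnear':((232,336),(242,298)),'slotfar':((246,219),(258,226))}
for k,(p,q) in pairs.items():
    P,r=tri([(a,z(*p)),(b,z(*q))]); print(k,P,r[0].__round__(1))
print('dish',onz(a,z(47,548),34),onz(b,z(68,438),34)); print('tally',onz(a,(281,124),28),onz(b,(282,157),28))
print('bottle',onz(a,z(180,186),138),onz(b,z(201,186),138))
s=readout.sense();print(s['eef_pos'])
w=capture('wrist');R=Rm(s['ee_rot']);print('cam in tool',R.T@(np.array(w['eye'])-s['eef_pos']),R.T@Rm(w['rotation']),R)
```

```text
bottlecapTop [573.6 -39.2 124.8] 2.5
jartop [566.2 104.5  54.8] 0.3
dropA tip [533.2 300.1  64.9] 0.3
dropB tip [435.3 281.1  62.6] 0.3
dropC tip [ 468.8 -205.2   62.2] 2.4
pink [365.4 208.4  53.1] 0.4
stain top [543.3 379.5  78.7] 2.2
rim front far [ 438.8 -123.9   54.5] 3.8
rim front near [421.2 177.5  31.5] 1.8
rim hinge near [621.8 208.3  42.6] 3.4
lamp [ 472.3 -219.3  141. ] 1.9
liplid? [695.8  55.9 270.1] 3.6
lid corner far [ 702.5 -112.   248.8] 1.4
lid corner near [718.1 212.8 246.7] 0.1
timer [520.2 442.3  35.9] 0.1
wash [ 554.9 -453.2  175.3] 2.0
slotnear [461.3 159.4  52.7] 1.1
slotfar [477.1 -59.6  47.9] 1.9
dish [623.7 470.5  34. ] [619.7 478.5  34. ]
tally [ 488.5 -464.2   28. ] [ 502.5 -440.1   28. ]
bottle [572.7 -26.5 138. ] [565.5 -15.9 138. ]
[ 203.4 -484.   303.9]
cam in tool [ 73.9  -1.  -69. ] [[ 0.  -1.  -0.3]
 [ 1.   0.   0. ]
 [-0.  -0.3  1. ]] [[ 0.9  0.4 -0. ]
 [ 0.4 -0.9 -0. ]
 [-0.   0.  -1. ]]
```

Call:
{"name": "apply_moves", "arguments": {"targets": [[2.58, -2.46, -0.45, 0], [2.58, -2.46, -0.45, 0], [2.58, -2.46, -0.45, 0], [2.58, -2.46, -0.45, 0], [2.58, -2.46, -0.45, 0], [2.58, -2.46, -0.45, 0], [2.58, -2.46, -0.45, 0], [2.58, -2.46, -0.45, 0]]}}

```text
time_s: 3.5
eef_pos: [317.7, -221.2, 340.2]
ee_rot: [0.0, 0.98, 0.197, 0.0]
force: [0.5, -1.7, 0.6]
grip_width: 0.998
```

Call:
{"name": "apply_moves", "arguments": {"targets": [[2.58, -2.46, -0.45, 0], [2.58, -2.46, -0.45, 0], [2.58, -2.46, -0.45, 0], [2.58, -2.46, -0.45, 0], [2.58, -2.46, -0.45, 0], [2.58, -2.46, -0.45, 0], [2.58, -2.46, -0.45, 0], [2.58, -2.46, -0.45, 0]]}}

```text
time_s: 4.3
eef_pos: [431.8, 40.3, 376.2]
ee_rot: [0.0, 0.98, 0.198, 0.0]
force: [0.1, -1.0, 0.6]
grip_width: 1.001
```

Call:
{"name": "apply_moves", "arguments": {"targets": [[0, 0, 0, -8.5], [0, 0, 0, -8.5], [0, 0, 0, -8.5], [0, 0, 0, -8.5], [0, 0, 0, -8.5], [0, 0, 0, -8.5], [0, 0, 0, -8.5], [0, 0, 0, -8.5]]}}

```text
time_s: 5.1
eef_pos: [431.4, 38.8, 376.0]
ee_rot: [0.0, 0.7, 0.714, 0.0]
force: [-0.8, 0.1, 0.4]
grip_width: 1.0
```

Call:
{"name": "apply_moves", "arguments": {"targets": [[0, 0, 0, -8.5], [0, 0, 0, -8.5], [0, 0, 0, -8.5], [0, 0, 0, -8.5], [0, 0, 0, -8.5], [0, 0, 0, -8.5], [0, 0, 0, -8.5], [0, 0, 0, -8.5]]}}

```text
time_s: 5.9
eef_pos: [431.4, 38.8, 375.9]
ee_rot: [0.0, 0.181, 0.983, 0.0]
force: [-0.1, 0.2, -0.8]
grip_width: 1.0
```

Call:
{"name": "apply_moves", "arguments": {"targets": [[0, 0, 0, -8.5], [0, 0, 0, -8.5], [0, 0, 0, -8.5], [0, 0, 0, 0]]}}

```text
time_s: 6.3
eef_pos: [431.4, 38.8, 376.0]
ee_rot: [0.0, -0.038, 0.999, -0.0]
force: [0.4, 0.9, 0.5]
grip_width: 1.001
```

Run:
```python
from h import *
np.set_printoptions(precision=3,suppress=True)
c=snap('wrist','w1.png');s=readout.sense();print(s['time_s'],s['eef_pos'],s['ee_rot'],s['joints'],Rm(s['ee_rot'])[:,0],c['eye'])
for t in ['case','bottle','jar','dropper1','slot1','deep_well','shallow_well']:
        print(t,[(round(d['score'],2),round(d['location'][0]*512),round(d['location'][1]*384)) for d in nets.boxes_of('wrist',t)[:6]])
```

```text
6.35 [431.436  38.772 375.955] [ 0.    -0.036  0.999 -0.   ] [-0.182  0.059  1.617  0.     1.465 -1.825] [-0.997 -0.072 -0.   ] [356.33   33.86  444.953]
case [(0.61, 254, 220)]
bottle [(0.76, 203, 259)]
jar [(0.88, 302, 253), (0.55, 406, 174)]
dropper1 [(0.95, 409, 233), (0.89, 411, 176), (0.8, 379, 126), (0.74, 97, 173)]
slot1 [(0.61, 254, 222), (0.52, 302, 251), (0.2, 33, 181)]
deep_well [(0.24, 500, 227)]
shallow_well [(0.73, 222, 234), (0.59, 255, 223)]
```

View pics/w1.png

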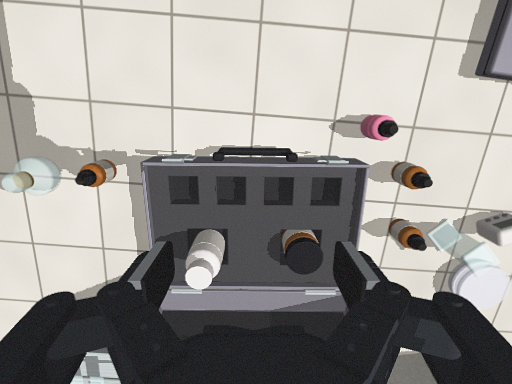

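Run:
```python
import cv2
im=cv2.imread('pics/w1.png')[140:310,135:375]
cv2.imwrite('pics/w1z.png',cv2.resize(im,None,fx=3.3,fy=3.3,interpolation=cv2.INTER_CUBIC))
```

```text
(no output)
```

View pics/w1z.png

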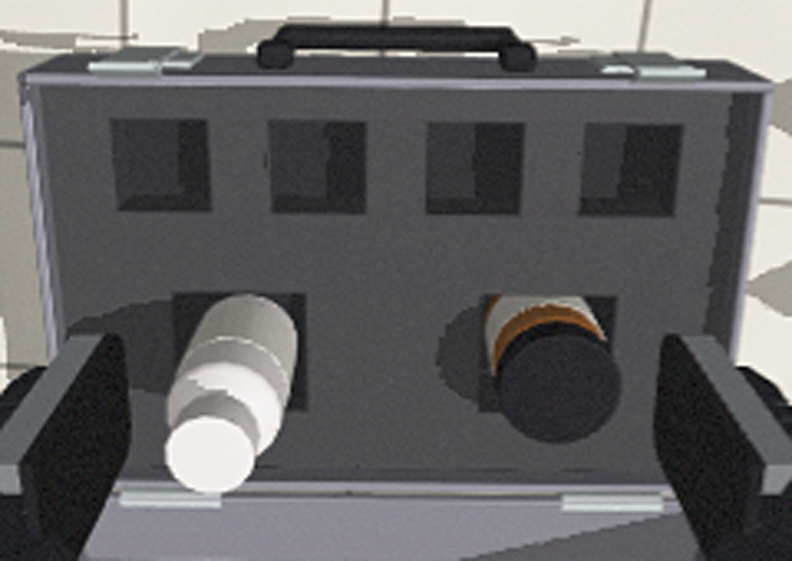

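```bash
cat > fit.py <<'E'
from h import *
from scipy.optimize import least_squares
np.set_printoptions(precision=3,suppress=True)
c=capture('wrist')
L=[]
def add(cx,cy,h,pts,keys):
    for p,k in zip(pts,keys):
        sx={'f':-1,'b':1}[k[0]];sy={'l':-1,'r':1}[k[1]]
        L.append((cx+sx*h,cy+sy*h,p))
k=['fl','fr','br','bl']
add(-60,-108,22,[(110,119),(207,119),(210,211),(119,211)],k)
add(-60,-36,22,[(268,120),(367,121),(366,213),(273,211)],k)
add(-60,36,22,[(427,122),(525,122),(523,216),(427,215)],k)
add(-60,108,22,[(588,124),(684,124),(676,216),(581,216)],k)
add(35,-75,32,[(174,293),(307,293),(305,411)],['fl','fr','br'])
add(35,75,32,[(486,294),(617,296),(615,411),(480,411)],k)
A=np.array([(a,b) for a,b,_ in L]);px=np.array([p for *_,p in L])/3.3+[135,140]
def W(q,A,z):
    cs,sn=np.cos(q[2]),np.sin(q[2])
    return np.c_[q[0]+cs*A[:,0]-sn*A[:,1],q[1]+sn*A[:,0]+cs*A[:,1],np.full(len(A),z)]
f=lambda q:(proj(c,W(q,A,q[3]))-px).ravel()
r=least_squares(f,[530,50,.07,48],loss='soft_l1')
print(r.x,np.sqrt(np.mean(r.fun**2)),abs(r.fun).max())
f2=lambda q:(proj(c,W(q,A,48.))-px).ravel()
r2=least_squares(f2,[530,50,.07],loss='soft_l1');print(r2.x,np.sqrt(np.mean(r2.fun**2)));q=r2.x
def cw(x,y,z): return W(q,np.array([[x,y]]),z)[0]
for n,x,y in [('wellL',35,-75),('wellR',35,75)]+[(f's{y}',-60,y) for y in (-108,-36,36,108)]: print(n,cw(x,y,48))
# objects against a known height
z=lambda x,y:(135+x/3.3,140+y/3.3)
print('bottle cap z138',onz(c,z(210,454),138),'z126',onz(c,z(210,454),126))
print('jar top z82',onz(c,z(559,389),82))
for n,p in [('A',(425,181)),('B',(417,243)),('C',(86,179)),('pink',(391,128))]: print(n,onz(c,p,76))
E
python3 fit.py
```

```text
[532.394  49.242   0.066  47.689] 0.45244378372619887 2.099576604195363
[532.292  49.231   0.066] 0.4508699566666957
wellL [572.161 -23.298  48.   ]
wellR [562.27  126.375  48.   ]
s-108 [479.544 -62.491  48.   ]
s-36 [474.796   9.353  48.   ]
s36 [470.049  81.196  48.   ]
s108 [465.301 153.039  48.   ]
bottle cap z138 [568.416 -21.67  138.   ] z126 [576.708 -23.848 126.   ]
jar top z82 [561.141 125.5    82.   ]
A [432.209 279.504  76.   ]
B [527.251 292.161  76.   ]
C [ 464.56 -192.26   76.  ]
pink [364.754 216.184  76.   ]
```

```bash
cat >> h.py <<'E'
Q=np.array([532.29,49.23,0.066])
def w2c(P):
    d=np.array(P[:2])-Q[:2];c,s=np.cos(Q[2]),np.sin(Q[2]);return np.array([c*d[0]+s*d[1],-s*d[0]+c*d[1]])
def c2w(p):
    c,s=np.cos(Q[2]),np.sin(Q[2]);return np.array([Q[0]+c*p[0]-s*p[1],Q[1]+s*p[0]+c*p[1]])
def delta(P,fw=False):
    "tool-frame shift (cm) to reach case coords (cx,cy,z)"
    s=readout.sense();R=Rm(s['ee_rot']);p=w2c(s['eef_pos'])
    T=np.r_[P[:2] if fw else c2w(P[:2]),P[2]]
    d=R.T@(T-s['eef_pos'])/10
    yaw=np.arctan2(R[1,0],R[0,0])
    print('t',round(s['time_s'],2),'case',p.round(1),'z',s['eef_pos'][2].round(1),'yaw-rel-deg',np.degrees(yaw-Q[2]).round(2),'tilt',np.degrees(np.arccos(-R[2,2])).round(2),'w',s['grip_width'].round(3),'-> delta cm',d.round(2),'turn for 180:',(np.degrees(yaw-Q[2])%360-180).round(2))
E
python3 -c "
from h import *
delta((34.5,74.6,200)); print(w2c((561.1,125.5)),w2c((572.5,-22.7)))
for p in [(432.2,279.5),(527.2,292.2),(464.6,-192.3),(364.7,216.2),(543,379),(472,-219)]: print(w2c(p))"
```

```text
Traceback (most recent call last):
  File "h.py", line 40, in delta
    print('t',round(s['time_s'],2),'case',p.round(1),'z',s['eef_pos'][2].round(1),'yaw-rel-deg',np.degrees(yaw-Q[2]).round(2),'tilt',np.degrees(np.arccos(-R[2,2])).round(2),'w',s['grip_width'].round(3),'-> delta cm',d.round(2),'turn for 180:',(np.degrees(yaw-Q[2])%360-180).round(2))
                                                                                                                                                                                 ^^^^^^^^^^^^^^^^^^^^^
AttributeError: 'float' object has no attribute 'round'
```

```bash
sed -i "s/s\['grip_width'\].round(3)/round(float(s['grip_width']),3)/" h.py
python3 -c "
from h import *
delta((34.5,74.6,200)); print(w2c((561.1,125.5)),w2c((572.5,-22.7)))
for p in [(432.2,279.5),(527.2,292.2),(464.6,-192.3),(364.7,216.2),(543,379),(472,-219)]: print(w2c(p))"
```

```text
t 6.75 case [-101.3   -3.8] z 375.9 yaw-rel-deg -179.53 tilt 0.0 w 1.0 -> delta cm [-13.64   7.73  17.59] turn for 180: 0.47
[33.77744084 74.20386439] [ 35.37852025 -74.42532704]
[-84.68529432 236.3697991 ]
[ 10.94546238 242.77669957]
[ -83.47203406 -236.53984132]
[-156.21310025  177.65938284]
[ 32.43570427 328.34567469]
[ -77.84906633 -263.66975532]
```

Call:
{"name": "apply_moves", "arguments": {"targets": [[0, 0, 0, 0.45], [-3.38, 1.94, 4, 0], [-3.38, 1.94, 4, 0], [-3.38, 1.94, 4, 0], [-3.38, 1.94, 4, 0], [0, 0, 1.5, 0], [0, 0, 0, 0]]}}

```text
time_s: 7.45
eef_pos: [547.0, 116.6, 214.8]
ee_rot: [-0.003, -0.034, 0.999, 0.0]
force: [-0.6, 0.0, -0.3]
grip_width: 0.997
```

Run:
```python
from h import *
delta((34.5,74.6,116))
c=snap('wrist','w2.png');print(proj(c,[np.r_[c2w((34,74.5)),82],np.r_[c2w((34,74.5)),50]]))
```

```text
t 7.45 case [19.1 66.2] z 214.8 yaw-rel-deg -179.93 tilt 0.32 w 0.997 -> delta cm [-1.59  0.83  9.87] turn for 180: 0.07
[[262.78906884 228.66816919]
 [261.65614352 214.37607569]]
```

View pics/w2.png

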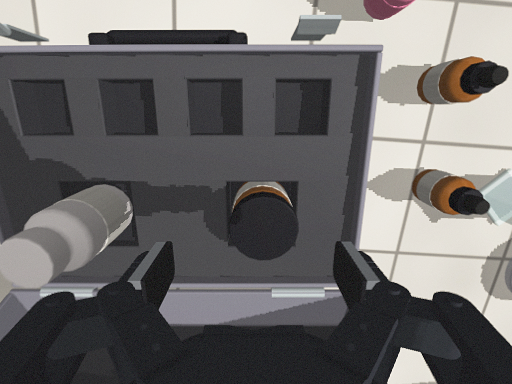

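Call:
{"name": "apply_moves", "arguments": {"targets": [[-0.8, 0.4, 0, 0], [-0.8, 0.43, 0, 0], [0, 0, 0, 0]]}}

```text
time_s: 7.8
eef_pos: [564.0, 125.9, 218.8]
ee_rot: [0.001, -0.034, 0.999, 0.0]
force: [-0.7, 0.5, 0.5]
grip_width: 1.002
```

Run:
```python
from h import *
delta((34.3,74.6,117))
```

```text
t 7.8 case [36.7 74.4] z 218.8 yaw-rel-deg -179.94 tilt 0.15 w 1.002 -> delta cm [ 0.27  0.02 10.18] turn for 180: 0.06
```

Call:
{"name": "apply_moves", "arguments": {"targets": [[0.27, 0, 2.5, 0], [0, 0, 2.5, 0], [0, 0, 2.2, 0], [0, 0, 1.5, 0], [0, 0, 1, 0], [0, 0, 0.4, 0], [0, 0, 0, 0], [0, 0, 0, 0]]}}

```text
time_s: 8.6
eef_pos: [560.7, 125.4, 117.5]
ee_rot: [0.001, -0.034, 0.999, -0.0]
force: [-0.5, -0.1, -0.6]
grip_width: 1.002
```

Run:
```python
from h import *
delta((34.3,74.6,117))
c=snap('wrist','w3.png');c=snap('side','s3.png')
im=cv2.imread('pics/s3.png')[130:280,150:330];cv2.imwrite('pics/s3z.png',cv2.resize(im,None,fx=4,fy=4))
```

```text
t 8.6 case [33.3 74.1] z 117.5 yaw-rel-deg -179.94 tilt 0.08 w 1.002 -> delta cm [-0.1   0.05  0.05] turn for 180: 0.06
```

View pics/w3.png

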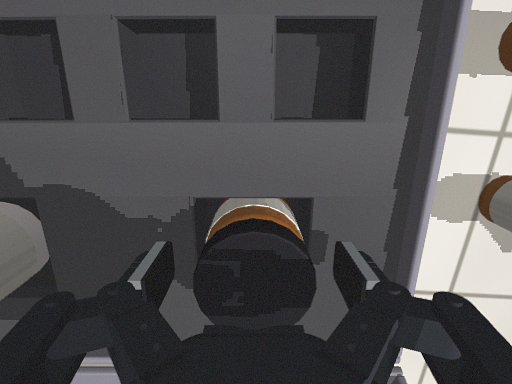

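View pics/s3z.png

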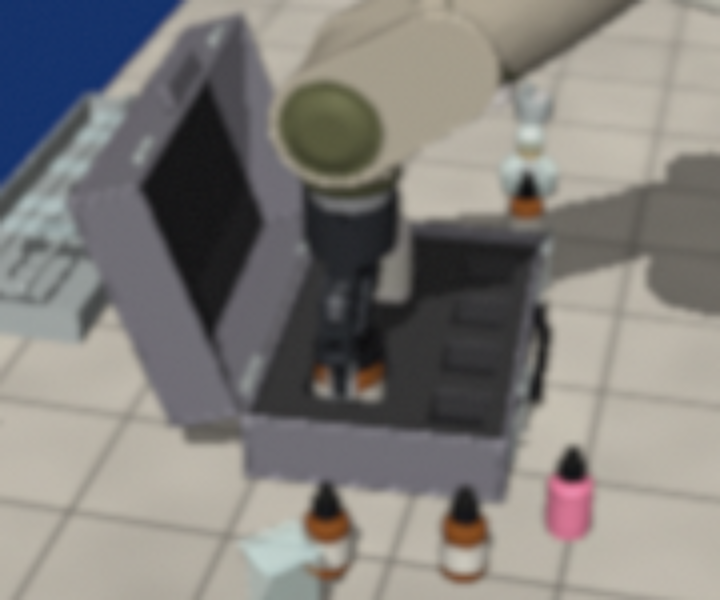

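Call:
{"name": "apply_moves", "arguments": {"targets": [[0, 0, 0, 0], [0, 0, 0, 0], [0, 0, 0, 0], [0, 0, 0, 0], [0, 0, 0, 0], [0, 0, 0, 0], [0, 0, 0, 0], [0, 0, 0, 0]], "grip": 4.5, "force": 40}}

```text
time_s: 9.5
eef_pos: [560.5, 125.4, 117.1]
ee_rot: [0.0, -0.034, 0.999, -0.0]
force: [-1.8, -0.0, 5.4]
grip_width: 0.657
```

Call:
{"name": "apply_moves", "arguments": {"targets": [[0, 0, -0.5, 0], [0, 0, -1, 0], [0, 0, -1.5, 0], [0, 0, -1.5, 0], [0, 0, -1.5, 0], [0, 0, -1, 0], [0, 0, -0.5, 0], [0, 0, 0, 0]]}}

```text
time_s: 10.3
eef_pos: [560.4, 125.4, 192.1]
ee_rot: [0.0, -0.034, 0.999, -0.0]
force: [-0.3, 0.8, -1.6]
grip_width: 0.657
```

Run:
```python
from h import *
delta((-185,10,190))
c=snap('wrist','w4.png')
```

```text
t 10.3 case [33.  74.1] z 192.1 yaw-rel-deg -179.94 tilt 0.04 w 0.657 -> delta cm [21.81 -6.39  0.19] turn for 180: 0.06
```

View pics/w4.png

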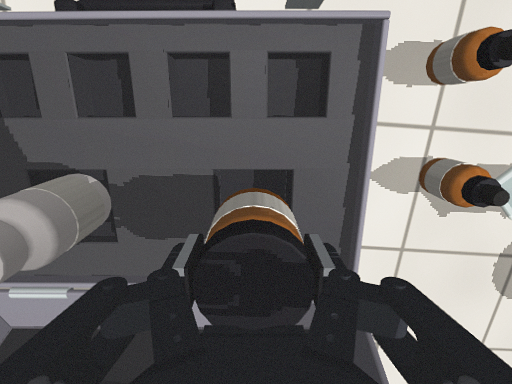

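Call:
{"name": "apply_moves", "arguments": {"targets": [[2.0, -0.6, -0.5, 0], [3.6, -1.05, 0, 0], [3.6, -1.05, 0, 0], [3.6, -1.05, 0, 0], [3.6, -1.05, 0, 0], [3.4, -1.0, 0, 0], [2.0, -0.6, 0, 0], [0, 0, 0, 0]]}}

```text
time_s: 11.15
eef_pos: [345.0, 46.6, 196.2]
ee_rot: [-0.001, -0.033, 0.999, 0.0]
force: [-0.1, -0.0, -2.4]
grip_width: 0.648
```

Run:
```python
from h import *
delta((-185,10,110.5))
```

```text
t 11.15 case [-187.     9.8] z 196.2 yaw-rel-deg -180.01 tilt 0.11 w 0.648 -> delta cm [-0.22  0.02  8.57] turn for 180: -0.01
```

Call:
{"name": "apply_moves", "arguments": {"targets": [[0, 0, 1.5, 0], [0, 0, 2, 0], [0, 0, 2, 0], [0, 0, 1.5, 0], [0, 0, 0.8, 0], [0, 0, 0.4, 0], [0, 0, 0.2, 0], [0, 0, 0, 0]]}}

```text
time_s: 11.95
eef_pos: [347.3, 46.9, 112.8]
ee_rot: [0.0, -0.034, 0.999, -0.0]
force: [-0.1, -0.3, -1.3]
grip_width: 0.653
```

Run:
```python
from h import *
delta((-185,10,110.5))
c=snap('wrist','w5.png')
c=snap('side','s5.png')
im=cv2.imread('pics/s5.png')[180:300,200:360];cv2.imwrite('pics/s5z.png',cv2.resize(im,None,fx=4,fy=4))
```

```text
t 11.95 case [-184.7    9.9] z 112.8 yaw-rel-deg -179.94 tilt 0.03 w 0.653 -> delta cm [0.03 0.01 0.23] turn for 180: 0.06
```

View pics/s5z.png

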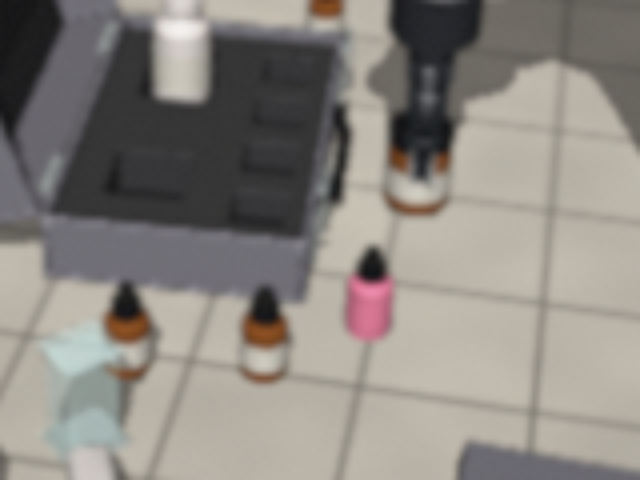

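View pics/w5.png

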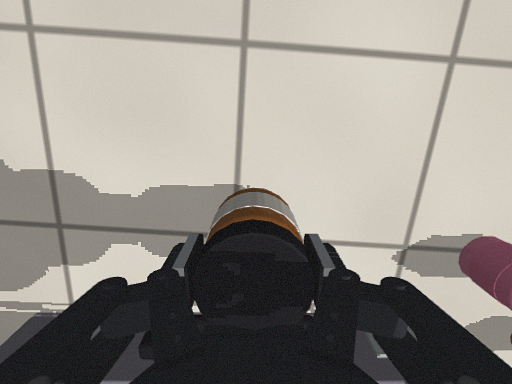

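Call:
{"name": "apply_moves", "arguments": {"targets": [[0, 0, 0.15, 0], [0, 0, 0.1, 0], [0, 0, 0.1, 0], [0, 0, 0, 0]]}}

```text
time_s: 12.45
eef_pos: [347.1, 46.9, 109.2]
ee_rot: [0.0, -0.033, 0.999, -0.0]
force: [0.0, -0.7, -1.4]
grip_width: 0.657
```

Call:
{"name": "apply_moves", "arguments": {"targets": [[0, 0, 0, 0], [0, 0, 0, 0], [0, 0, 0, 0], [0, 0, 0, 0], [0, 0, 0, 0], [0, 0, 0, 0]], "grip": 8.5}}

```text
time_s: 13.05
eef_pos: [347.1, 46.9, 109.2]
ee_rot: [0.0, -0.034, 0.999, -0.0]
force: [-0.5, -0.2, 0.4]
grip_width: 0.994
```

Call:
{"name": "apply_moves", "arguments": {"targets": [[0, 0, -1, 0], [0, 0, -2, 0], [0, 0, -3, 0], [0, 0, -3, 0], [0, 0, -3, 0], [0, 0, -1.5, 0], [0, 0, 0, 0]]}}

```text
time_s: 13.75
eef_pos: [347.6, 46.8, 245.6]
ee_rot: [0.002, -0.034, 0.999, -0.0]
force: [-0.1, -0.6, -0.9]
grip_width: 0.991
```

Run:
```python
from h import *
delta((35.2,-74.7,250))
c=snap('wrist','w6.png')
print(proj(c,[np.r_[c2w((-184.7,9.9)),74]]))
```

```text
t 13.75 case [-184.4    9.8] z 245.6 yaw-rel-deg -179.93 tilt 0.23 w 0.991 -> delta cm [-21.95  -8.47  -0.34] turn for 180: 0.07
[[253.03460214 194.65918492]]
```

View pics/w6.png

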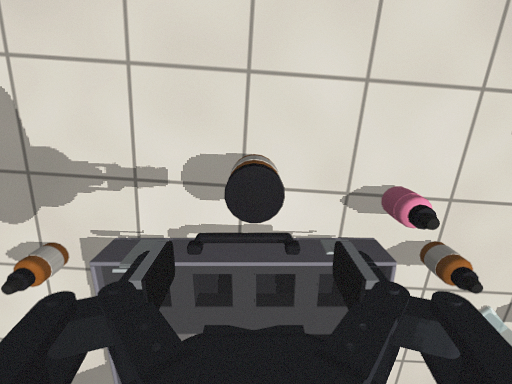

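Call:
{"name": "apply_moves", "arguments": {"targets": [[-3, -1.15, 0, 0], [-3.6, -1.4, 0, 0], [-3.6, -1.4, 0, 0], [-3.6, -1.4, 0, 0], [-3.6, -1.4, 0, 0], [-3, -1.15, 0, 0], [-1.5, -0.57, 0, 0], [0, 0, 0, 0]]}}

```text
time_s: 14.6
eef_pos: [572.0, -23.5, 241.6]
ee_rot: [-0.001, -0.033, 0.999, 0.0]
force: [-0.6, 0.1, -0.7]
grip_width: 0.993
```

Run:
```python
from h import *
delta((35.2,-74.7,148))
c=snap('wrist','w7.png')
print(proj(c,[np.r_[c2w((35.2,-74.7)),138]]))
```

```text
t 14.6 case [ 34.8 -75.2] z 241.6 yaw-rel-deg -179.97 tilt 0.17 w 0.993 -> delta cm [-0.07  0.04  9.36] turn for 180: 0.03
[[252.95824749 226.22549756]]
```

View pics/w7.png

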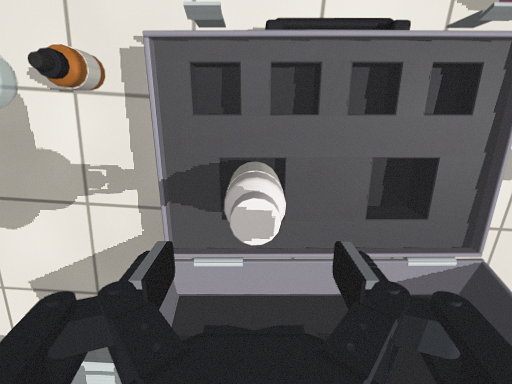

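Call:
{"name": "apply_moves", "arguments": {"targets": [[0, 0.1, 2, 0], [0, 0, 2.5, 0], [0, 0, 2, 0], [0, 0, 1.4, 0], [0, 0, 1, 0], [0, 0, 0.4, 0], [0, 0, 0, 0], [0, 0, 0, 0]]}}

```text
time_s: 15.45
eef_pos: [571.3, -21.9, 151.8]
ee_rot: [0.0, -0.034, 0.999, -0.0]
force: [-0.6, -0.4, -0.1]
grip_width: 0.992
```

Call:
{"name": "apply_moves", "arguments": {"targets": [[0, 0, 0, 0], [0, 0, 0, 0], [0, 0, 0, 0], [0, 0, 0, 0], [0, 0, 0, 0], [0, 0, 0, 0], [0, 0, 0, 0], [0, 0, 0, 0]], "grip": 4}}

```text
time_s: 16.25
eef_pos: [571.4, -22.0, 151.7]
ee_rot: [0.0, -0.034, 0.999, -0.0]
force: [-0.8, 0.6, 5.6]
grip_width: 0.571
```

Run:
```python
from h import *
delta((35.2,-74.7,148))
c=snap('wrist','w8.png')
```

```text
t 16.25 case [ 34.3 -73.6] z 151.7 yaw-rel-deg -179.94 tilt 0.05 w 0.571 -> delta cm [-0.09 -0.11  0.37] turn for 180: 0.06
```

View pics/w8.png

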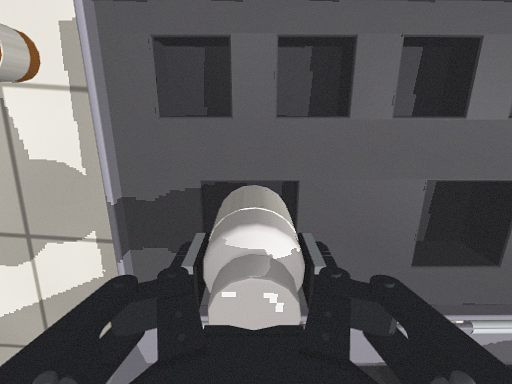

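Call:
{"name": "apply_moves", "arguments": {"targets": [[0, 0, -0.5, 0], [0, 0, -1, 0], [0, 0, -1.5, 0], [0, 0, -1, 0], [0, 0, -0.5, 0], [0, 0, 0, 0]]}}

```text
time_s: 16.9
eef_pos: [571.3, -22.0, 196.8]
ee_rot: [0.001, -0.034, 0.999, -0.0]
force: [0.5, 0.5, -2.2]
grip_width: 0.571
```

Call:
{"name": "apply_moves", "arguments": {"targets": [[0, 1.5, 0, 0], [0, 3, 0, 0], [0, 3, 0, 0], [0, 3, 0, 0], [0, 2.5, 0, 0], [0, 1.5, 0, 0], [0, 0.36, 0, 0], [0, 0, 0, 0]]}}

```text
time_s: 17.7
eef_pos: [561.1, 126.4, 195.9]
ee_rot: [-0.0, -0.034, 0.999, -0.0]
force: [0.1, -0.1, -0.7]
grip_width: 0.575
```

Run:
```python
from h import *
delta((34.2,75,124.5))
c=snap('wrist','w9.png')
```

```text
t 17.7 case [33.9 75.1] z 195.9 yaw-rel-deg -179.91 tilt 0.03 w 0.575 -> delta cm [-0.04 -0.01  7.14] turn for 180: 0.09
```

View pics/w9.png

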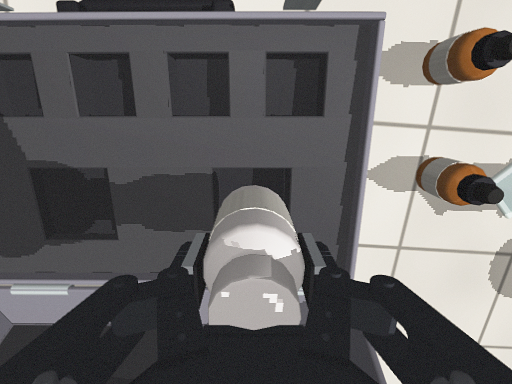

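Call:
{"name": "apply_moves", "arguments": {"targets": [[-0.04, 0, 1, 0], [0, 0, 1.5, 0], [0, 0, 1.5, 0], [0, 0, 1.2, 0], [0, 0, 0.8, 0], [0, 0, 0.5, 0], [0, 0, 0.3, 0], [0, 0, 0, 0]]}}

```text
time_s: 18.55
eef_pos: [561.7, 126.3, 128.1]
ee_rot: [0.0, -0.033, 0.999, -0.0]
force: [-0.6, -0.2, -1.4]
grip_width: 0.574
```

Run:
```python
from h import *
delta((34.2,75,123.7))
```

```text
t 18.55 case [34.4 75. ] z 128.1 yaw-rel-deg -179.94 tilt 0.0 w 0.574 -> delta cm [0.02 0.   0.44] turn for 180: 0.06
```

Call:
{"name": "apply_moves", "arguments": {"targets": [[0, 0, 0.2, 0], [0, 0, 0.15, 0], [0, 0, 0.05, 0], [0, 0, 0, 0]]}}

```text
time_s: 18.95
eef_pos: [561.7, 126.4, 124.2]
ee_rot: [0.0, -0.034, 0.999, 0.0]
force: [-0.3, -0.0, -1.4]
grip_width: 0.571
```

Call:
{"name": "apply_moves", "arguments": {"targets": [[0, 0, 0, 0], [0, 0, 0, 0], [0, 0, 0, 0], [0, 0, 0, 0], [0, 0, 0, 0], [0, 0, 0, 0]], "grip": 8.5}}

```text
time_s: 19.55
eef_pos: [561.6, 126.4, 124.2]
ee_rot: [0.0, -0.034, 0.999, 0.0]
force: [-0.1, -0.6, 0.3]
grip_width: 0.997
```

Call:
{"name": "apply_moves", "arguments": {"targets": [[0, 0, -1, 0], [0, 0, -2, 0], [0, 0, -3, 0], [0, 0, -3, 0], [0, 0, -2, 0], [0, 0, -1, 0], [0, 0, 0, 0]]}}

```text
time_s: 20.25
eef_pos: [561.9, 126.4, 245.5]
ee_rot: [0.001, -0.034, 0.999, -0.0]
force: [0.6, -0.1, 0.0]
grip_width: 0.995
```

Run:
```python
from h import *
delta((-184.6,9.9,230))
c=snap('wrist','w10.png')
print(proj(c,[np.r_[c2w((35,75)),110]]))
```

```text
t 20.25 case [34.6 75. ] z 245.5 yaw-rel-deg -179.94 tilt 0.14 w 0.995 -> delta cm [21.93 -6.49  1.5 ] turn for 180: 0.06
[[252.5165846  209.26928906]]
```

View pics/w10.png

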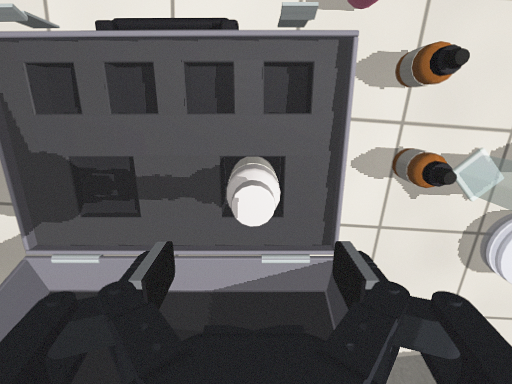

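Call:
{"name": "apply_moves", "arguments": {"targets": [[3, -0.89, 0, 0], [3.6, -1.07, 0, 0], [3.6, -1.07, 0, 0], [3.6, -1.07, 0, 0], [3.6, -1.07, 0, 0], [3.03, -0.9, 0, 0], [1.5, -0.45, 1, 0], [0, 0, 0, 0]]}}

```text
time_s: 21.1
eef_pos: [345.3, 46.5, 232.7]
ee_rot: [-0.002, -0.033, 0.999, 0.0]
force: [-0.1, 0.6, -0.0]
grip_width: 0.996
```

Run:
```python
from h import *
delta((-184.6,9.9,109.5))
```

```text
t 21.1 case [-186.8    9.6] z 232.7 yaw-rel-deg -180.01 tilt 0.21 w 0.996 -> delta cm [-0.26  0.02 12.32] turn for 180: -0.01
```

Call:
{"name": "apply_moves", "arguments": {"targets": [[0, 0, 2, 0], [0, 0, 3, 0], [0, 0, 3, 0], [0, 0, 2, 0], [0, 0, 1.3, 0], [0, 0, 0.8, 0], [0, 0, 0.2, 0], [0, 0, 0, 0]]}}

```text
time_s: 21.9
eef_pos: [347.5, 46.7, 111.2]
ee_rot: [-0.0, -0.034, 0.999, 0.0]
force: [0.0, -0.6, 0.3]
grip_width: 0.993
```

Run:
```python
from h import *
delta((-184.6,9.9,109.5))
c=snap('wrist','w11.png')
```

```text
t 21.9 case [-184.6    9.6] z 111.2 yaw-rel-deg -179.93 tilt 0.01 w 0.993 -> delta cm [0.   0.03 0.17] turn for 180: 0.07
```

View pics/w11.png

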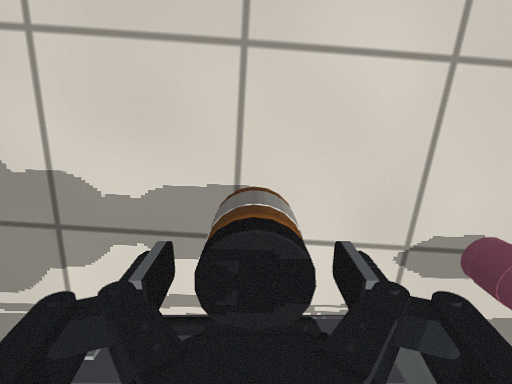

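Call:
{"name": "apply_moves", "arguments": {"targets": [[0, 0, 0, 0], [0, 0, 0, 0], [0, 0, 0, 0], [0, 0, 0, 0], [0, 0, 0, 0], [0, 0, 0, 0], [0, 0, 0, 0], [0, 0, 0, 0]], "grip": 4.5}}

```text
time_s: 22.75
eef_pos: [347.6, 46.6, 111.7]
ee_rot: [0.001, -0.034, 0.999, -0.0]
force: [-0.5, 2.2, 6.5]
grip_width: 0.653
```

Call:
{"name": "apply_moves", "arguments": {"targets": [[0, 0, -0.5, 0], [0, 0, -1.5, 0], [0, 0, -2, 0], [0, 0, -2, 0], [0, 0, -2, 0], [0, 0, -1, 0], [0, 0, -0.5, 0], [0, 0, 0, 0]]}}

```text
time_s: 23.55
eef_pos: [347.2, 46.6, 206.5]
ee_rot: [0.0, -0.034, 0.999, -0.0]
force: [0.1, 0.2, -2.3]
grip_width: 0.654
```

Run:
```python
from h import *
delta((34.2,-75,200))
```

```text
t 23.55 case [-184.9    9.6] z 206.5 yaw-rel-deg -179.94 tilt 0.05 w 0.654 -> delta cm [-21.9   -8.48   0.67] turn for 180: 0.06
```

Call:
{"name": "apply_moves", "arguments": {"targets": [[-2.5, -0.97, 0, 0], [-3.6, -1.4, 0, 0], [-3.6, -1.4, 0, 0], [-3.6, -1.4, 0, 0], [-3.6, -1.4, 0, 0], [-3, -1.15, 0, 0], [-2, -0.76, 0, 0], [0, 0, 0, 0]]}}

```text
time_s: 24.35
eef_pos: [572.7, -24.1, 204.5]
ee_rot: [-0.001, -0.033, 0.999, 0.0]
force: [-0.4, -0.5, -2.0]
grip_width: 0.655
```

Call:
{"name": "apply_moves", "arguments": {"targets": [[0, 0, 0.5, 0], [0, 0, 0.5, 0]]}}

```text
time_s: 24.55
eef_pos: [570.6, -23.0, 195.2]
ee_rot: [-0.001, -0.034, 0.999, 0.0]
force: [-0.1, 0.1, -1.4]
grip_width: 0.653
```

Run:
```python
from h import *
delta((34.2,-75,148))
c=snap('wrist','w12.png')
```

```text
t 24.55 case [ 33.4 -74.6] z 195.2 yaw-rel-deg -179.93 tilt 0.09 w 0.653 -> delta cm [-0.08 -0.05  4.72] turn for 180: 0.07
```

View pics/w12.png

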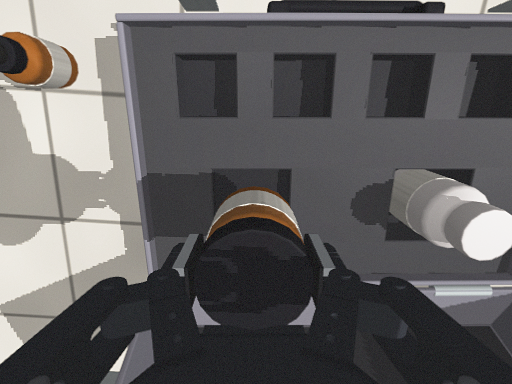

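Call:
{"name": "apply_moves", "arguments": {"targets": [[-0.08, -0.04, 1, 0], [0, 0, 1.5, 0], [0, 0, 1, 0], [0, 0, 0.6, 0], [0, 0, 0.3, 0], [0, 0, 0.1, 0], [0, 0, 0, 0], [0, 0, 0, 0]]}}

```text
time_s: 25.4
eef_pos: [572.4, -23.7, 151.6]
ee_rot: [0.0, -0.034, 0.999, -0.0]
force: [0.5, 0.3, -2.0]
grip_width: 0.65
```

Run:
```python
from h import *
delta((34.2,-75,147.3))
```

```text
t 25.4 case [ 35.2 -75.4] z 151.6 yaw-rel-deg -179.94 tilt 0.04 w 0.65 -> delta cm [0.1  0.04 0.43] turn for 180: 0.06
```

Call:
{"name": "apply_moves", "arguments": {"targets": [[0.08, 0.03, 0.15, 0], [0, 0, 0.15, 0], [0, 0, 0.1, 0], [0, 0, 0, 0]]}}

```text
time_s: 25.8
eef_pos: [571.6, -23.4, 147.9]
ee_rot: [0.001, -0.034, 0.999, -0.0]
force: [-1.7, 0.8, 4.3]
grip_width: 0.652
```

Call:
{"name": "apply_moves", "arguments": {"targets": [[0, 0, 0, 0], [0, 0, 0, 0], [0, 0, 0, 0], [0, 0, 0, 0], [0, 0, 0, 0], [0, 0, 0, 0]], "grip": 8.5}}

```text
time_s: 26.4
eef_pos: [571.4, -23.4, 147.1]
ee_rot: [-0.0, -0.034, 0.999, -0.0]
force: [-0.1, 0.5, 0.1]
grip_width: 0.995
```

Call:
{"name": "apply_moves", "arguments": {"targets": [[0, 0, -1, 0], [0, 0, -2, 0], [0, 0, -3, 0], [0, 0, -3, 0], [0, 0, -3, 0], [0, 0, -1, 0], [0, 0, 0, 0], [0, 0, 0, 0]]}}

```text
time_s: 27.2
eef_pos: [571.0, -23.3, 275.9]
ee_rot: [-0.001, -0.034, 0.999, 0.0]
force: [0.2, 0.5, 0.2]
grip_width: 1.0
```

Run:
```python
from h import *
delta((-84,-200,300))
c=snap('wrist','w13.png')
print(proj(c,[np.r_[c2w((35,-75)),110],np.r_[c2w((35,75)),110]]))
for t in ['dropper1','lamp','jar','bottle']:
    for d in nets.boxes_of('wrist',t)[:5]: print(t,round(d['score'],2),d['location'][0]*512,d['location'][1]*384)
```

```text
t 27.2 case [ 33.9 -75. ] z 275.9 yaw-rel-deg -179.94 tilt 0.11 w 1.0 -> delta cm [ 11.8  -12.49  -2.4 ] turn for 180: 0.06
[[252.54096351 199.05973163]
 [417.9210481  199.29086104]]
dropper1 0.83 88.2176 71.616
dropper1 0.71 491.3152 9.600000000000001
dropper1 0.63 510.208 77.6832
dropper1 0.54 505.7024 163.8912
jar 0.8 256.2048 195.1872
bottle 0.68 397.5168 184.5888
bottle 0.56 363.8784 190.3872
bottle 0.39 241.8176 158.784
```

View pics/w13.png

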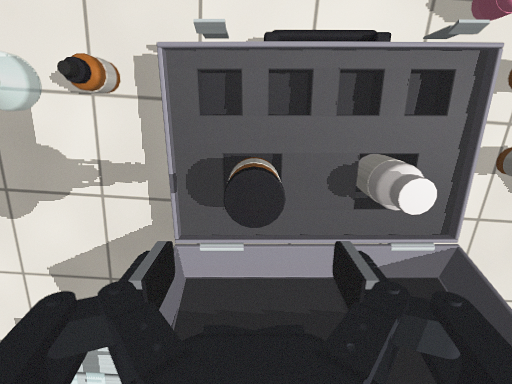

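Call:
{"name": "apply_moves", "arguments": {"targets": [[1, -1.3, 0, 0], [2, -2.8, 0, 0], [2.2, -3, 0, 0], [2.2, -3, 0, 0], [2.2, -3, 0, 0], [1.5, -2, 0, 0], [0.7, -1, 0, 0], [0, 0, 0, 0]]}}

```text
time_s: 28.25
eef_pos: [463.7, -193.0, 277.1]
ee_rot: [-0.0, -0.032, 0.999, 0.0]
force: [0.5, 0.1, 0.4]
grip_width: 0.989
```

Run:
```python
from h import *
delta((-84,-236,230))
c=snap('wrist','w14.png')
print(proj(c,[np.r_[c2w((-83.5,-236.5)),76],np.r_[c2w((-83.5,-236.5)),0]]))
```

```text
t 28.25 case [ -84.4 -237.2] z 277.1 yaw-rel-deg -180.07 tilt 0.01 w 0.989 -> delta cm [-0.04  0.12  4.71] turn for 180: -0.07
[[253.47620717 187.92751702]
 [253.50976366 171.98144485]]
```

View pics/w14.png

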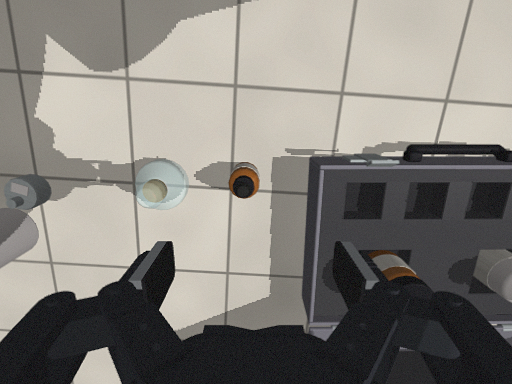

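Run:
```python
from h import *
im=cv2.imread('pics/w14.png')[140:220,120:280];cv2.imwrite('pics/w14z.png',cv2.resize(im,None,fx=5,fy=5,interpolation=cv2.INTER_CUBIC))
c=capture('wrist')
for p,z in [((243,187),76),((244.5,165),0)]: print(w2c(onz(c,p,z)))
```

```text
[ -83.82314749 -246.32355998]
[ -91.96906789 -247.12623734]
```

View pics/w14z.png

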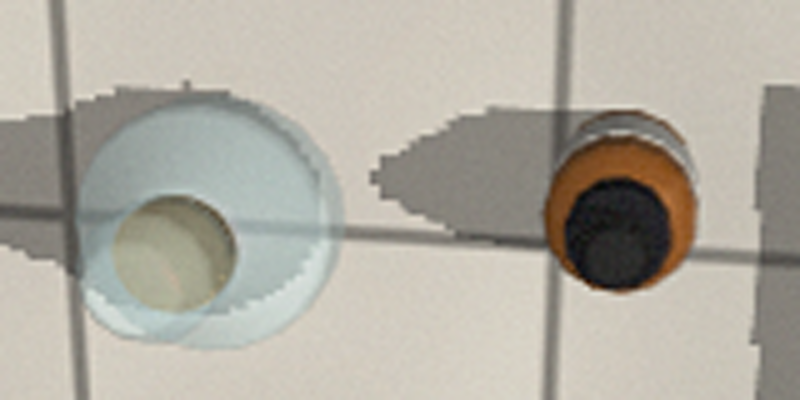

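Run:
```python
from h import *
c=capture('wrist')
for p,z in [((242.4,191.4),76),((244,182.8),46),((244,182.8),40)]: print(w2c(onz(c,p,z)))
```

```text
[ -78.73313824 -246.4399386 ]
[ -80.0347538  -245.78345902]
[ -78.46285005 -245.99748362]
```

Call:
{"name": "apply_moves", "arguments": {"targets": [[-0.3, -0.5, 2, 0], [-0.2, -0.4, 3, 0], [0, 0, 2, 0], [0, 0, 1, 0], [0, 0, 0, 0], [0, 0, 0, 0]], "grip": 5.8}}

```text
time_s: 29.0
eef_pos: [470.5, -200.4, 198.0]
ee_rot: [0.0, -0.034, 0.999, -0.0]
force: [0.7, 1.1, 1.5]
grip_width: 0.681
```

Run:
```python
from h import *
delta((-79.5,-246,98))
c=snap('wrist','w15.png')
print(proj(c,[np.r_[c2w((-79.5,-246)),76],np.r_[c2w((-79.5,-246)),46]]))
```

```text
t 29.0 case [ -78.1 -245. ] z 198.0 yaw-rel-deg -179.9 tilt 0.07 w 0.681 -> delta cm [ 0.15 -0.09 10.  ] turn for 180: 0.1
[[251.30531558 213.49478106]
 [251.62016485 200.75891646]]
```

View pics/w15.png

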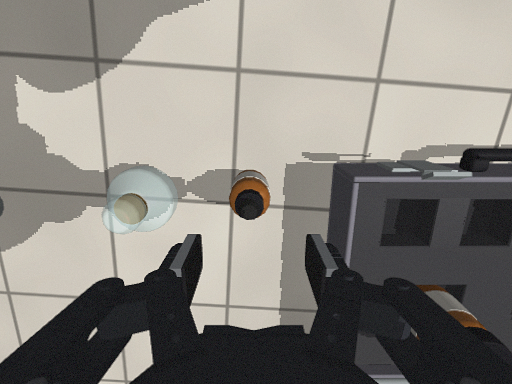

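Call:
{"name": "apply_moves", "arguments": {"targets": [[0.2, -0.15, 2, 0], [0.2, -0.1, 2, 0], [0, 0, 1.5, 0], [0, 0, 0.5, 0], [0, 0, 0, 0], [0, 0, 0, 0]]}}

```text
time_s: 29.65
eef_pos: [466.7, -203.6, 138.2]
ee_rot: [0.001, -0.034, 0.999, -0.001]
force: [-0.2, 0.7, 0.6]
grip_width: 0.677
```

Run:
```python
from h import *
delta((-82.5,-247.5,98))
c=snap('wrist','w16.png')
print(proj(c,[np.r_[c2w((-82.5,-247.5)),76],np.r_[c2w((-82.5,-247.5)),46]]))
```

```text
t 29.65 case [ -82.1 -248. ] z 138.2 yaw-rel-deg -179.93 tilt 0.11 w 0.677 -> delta cm [0.04 0.05 4.02] turn for 180: 0.07
[[253.01602613 255.44280615]
 [253.17179178 231.75296532]]
```

View pics/w16.png

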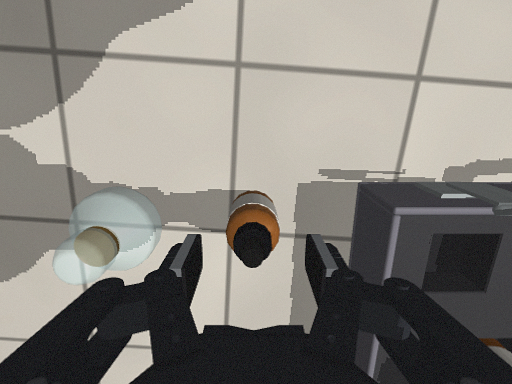

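Call:
{"name": "apply_moves", "arguments": {"targets": [[0, 0, 1.2, 0], [0, 0, 1.2, 0], [0, 0, 0.9, 0], [0, 0, 0.5, 0], [0, 0, 0.2, 0], [0, 0, 0, 0], [0, 0, 0, 0]]}}

```text
time_s: 30.4
eef_pos: [466.3, -203.5, 97.4]
ee_rot: [0.0, -0.034, 0.999, -0.0]
force: [0.3, -0.2, 0.6]
grip_width: 0.682
```

Call:
{"name": "apply_moves", "arguments": {"targets": [[0, 0, 0, 0], [0, 0, 0, 0], [0, 0, 0, 0], [0, 0, 0, 0], [0, 0, 0, 0], [0, 0, 0, 0], [0, 0, 0, 0]], "grip": 2.5, "force": 30}}

```text
time_s: 31.1
eef_pos: [466.4, -203.4, 97.6]
ee_rot: [0.0, -0.034, 0.999, -0.0]
force: [-1.7, 1.1, 5.3]
grip_width: 0.41
```

Run:
```python
from h import *
delta((-82.5,-247.5,98))
c=snap('wrist','w17.png')
```

```text
t 31.1 case [ -82.5 -247.8] z 97.6 yaw-rel-deg -179.94 tilt 0.04 w 0.41 -> delta cm [ 0.    0.03 -0.04] turn for 180: 0.06
```

View pics/w17.png

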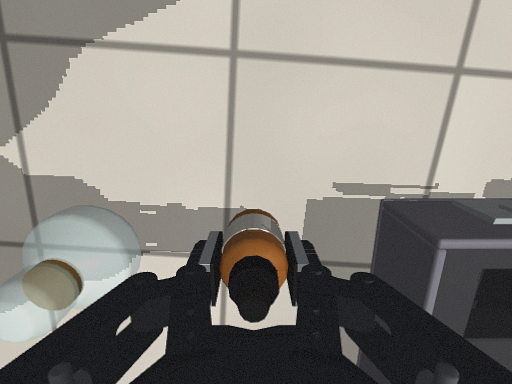

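```bash
python3 - <<'E'
from h import *
c=capture('wrist')
s=readout.sense()
for dx in (-4,0,4):
  p=c2w(w2c(s['eef_pos'])+[dx,0]); pr=[]
  th=np.linspace(0,2*np.pi,60)
  ring=np.c_[p[0]+18*np.cos(th),p[1]+18*np.sin(th),np.full(60,44.)]
  q=proj(c,ring); b=proj(c,np.c_[p[0]+18*np.cos(th),p[1]+18*np.sin(th),np.full(60,0.)])
  print(dx,'shoulder ring rows',q[:,1].min(),q[:,1].max(),'cols',q[:,0].min(),q[:,0].max(),'base ring top',b[:,1].min(),'tip',proj(c,[np.r_[p,76]]))
E
python3 - <<'E'
import cv2
im=cv2.imread('pics/w17.png')[195:330,195:315];cv2.imwrite('pics/w17z.png',cv2.resize(im,None,fx=4,fy=4,interpolation=cv2.INTER_CUBIC))
E
```

```text
-4 shoulder ring rows 224.86867088631382 288.11355589661343 cols 216.40638375620503 287.6018891945384 base ring top 197.2894123516605 tip [[251.47877291 299.63749048]]
0 shoulder ring rows 232.39617265284105 294.56454936857153 cols 216.70781735360936 287.29882381091153 base ring top 203.20253788995785 tip [[251.48416674 308.0865248 ]]
4 shoulder ring rows 239.7922528576989 300.909362082437 cols 217.00457771072163 287.00049774920967 base ring top 209.0375991338252 tip [[251.48947283 316.35051666]]
```

View pics/w17z.png

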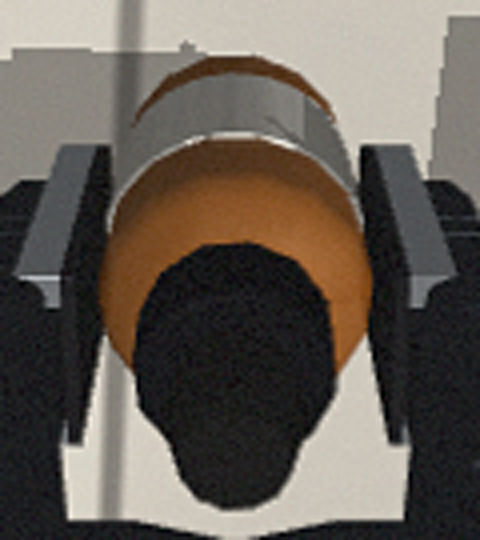

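Call:
{"name": "apply_moves", "arguments": {"targets": [[0, 0, -0.5, 0], [0, 0, -1.5, 0], [0, 0, -2, 0], [0, 0, -2, 0], [0, 0, -1.5, 0], [0, 0, -1, 0], [0, 0, 0, 0]]}}

```text
time_s: 31.9
eef_pos: [466.5, -203.6, 183.2]
ee_rot: [0.001, -0.034, 0.999, -0.001]
force: [0.1, -0.3, 0.1]
grip_width: 0.41
```

Call:
{"name": "apply_moves", "arguments": {"targets": [[-0.3, 1.5, 0, 0], [-0.4, 3, 0, 0], [-0.4, 3, 0, 0], [-0.4, 3, 0, 0], [-0.4, 2, 0, 0], [0, 1, 0, 0], [0, 0.5, 0, 0], [0, 0, 0, 0]]}}

```text
time_s: 32.7
eef_pos: [475.6, -62.2, 181.8]
ee_rot: [-0.0, -0.034, 0.999, 0.0]
force: [0.7, 0.1, -0.1]
grip_width: 0.409
```

Run:
```python
from h import *
delta((-63.5,-108,121.5))
c=snap('wrist','w18.png')
for k in (-108,-36): 
  print(proj(c,[np.r_[c2w((-60+sx*22,k+sy*22)),48] for sx,sy in [(-1,-1),(-1,1),(1,1),(1,-1)]]).round(1).tolist())
print(proj(c,[np.r_[c2w((-105,-165)),60]]))
```

```text
t 32.7 case [ -64.  -107.4] z 181.8 yaw-rel-deg -179.92 tilt 0.04 w 0.409 -> delta cm [-0.05 -0.06  6.03] turn for 180: 0.08
[[223.3, 188.0], [280.3, 188.1], [278.7, 239.9], [224.9, 239.7]]
[[316.6, 188.2], [373.5, 188.3], [366.5, 240.0], [312.9, 239.9]]
[[170.90359619 161.10934594]]
```

View pics/w18.png

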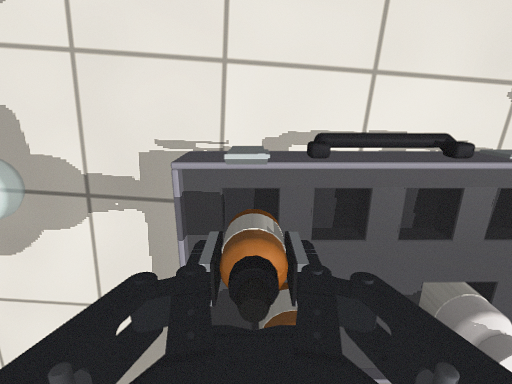

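Call:
{"name": "apply_moves", "arguments": {"targets": [[-0.05, -0.06, 1, 0], [0, 0, 1, 0], [0, 0, 0.8, 0], [0, 0, 0.3, 0], [0, 0, 0, 0], [0, 0, 0, 0]]}}

```text
time_s: 33.35
eef_pos: [476.5, -63.1, 151.3]
ee_rot: [0.0, -0.034, 0.999, -0.0]
force: [0.1, -0.1, -1.5]
grip_width: 0.408
```

Run:
```python
from h import *
delta((-63.5,-108,121.5))
c=snap('wrist','w19.png')
im=cv2.imread('pics/w19.png')[160:330,170:340];cv2.imwrite('pics/w19z.png',cv2.resize(im,None,fx=3.5,fy=3.5,interpolation=cv2.INTER_CUBIC))
```

```text
t 33.35 case [ -63.1 -108.4] z 151.3 yaw-rel-deg -179.94 tilt 0.02 w 0.408 -> delta cm [0.04 0.04 2.98] turn for 180: 0.06
```

View pics/w19z.png

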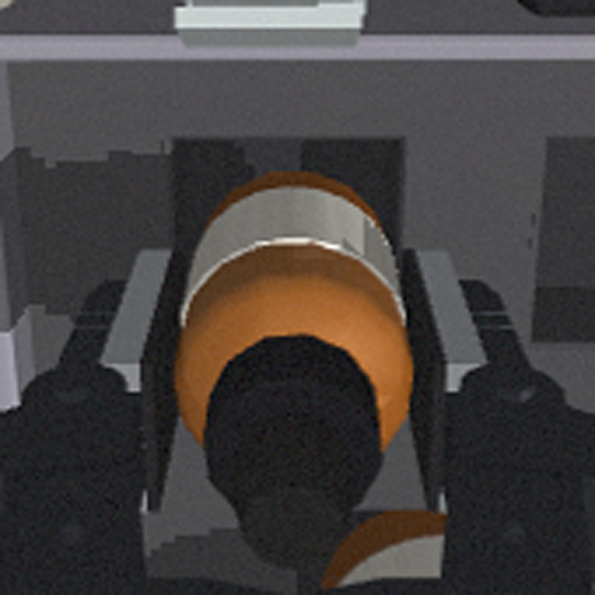

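Call:
{"name": "apply_moves", "arguments": {"targets": [[0, 0, 0.5, 0], [0, 0, 0.6, 0], [0, 0, 0.6, 0], [0, 0, 0.5, 0], [0, 0, 0.4, 0], [0, 0, 0.3, 0], [0, 0, 0, 0], [0, 0, 0, 0]]}}

```text
time_s: 34.2
eef_pos: [476.4, -63.0, 122.2]
ee_rot: [0.0, -0.034, 0.999, -0.0]
force: [-0.0, -0.8, -1.3]
grip_width: 0.408
```

Run:
```python
from h import *
delta((-63.5,-108,121));print(readout.sense()['force'])
```

```text
t 34.2 case [ -63.2 -108.3] z 122.2 yaw-rel-deg -179.94 tilt 0.01 w 0.408 -> delta cm [0.03 0.03 0.12] turn for 180: 0.06
[-0.00483279 -0.81164539 -1.27629633]
```

Call:
{"name": "apply_moves", "arguments": {"targets": [[0, 0, 0.12, 0], [0, 0, 0, 0], [0, 0, 0, 0]]}}

```text
time_s: 34.5
eef_pos: [476.4, -63.0, 121.0]
ee_rot: [0.0, -0.034, 0.999, -0.0]
force: [0.1, 0.2, -1.6]
grip_width: 0.412
```

Call:
{"name": "apply_moves", "arguments": {"targets": [[0, 0, 0, 0], [0, 0, 0, 0], [0, 0, 0, 0], [0, 0, 0, 0], [0, 0, 0, 0], [0, 0, 0, 0]], "grip": 5.8}}

```text
time_s: 35.1
eef_pos: [476.3, -63.0, 121.0]
ee_rot: [0.0, -0.034, 0.999, -0.0]
force: [0.1, -0.4, 0.2]
grip_width: 0.677
```

Call:
{"name": "apply_moves", "arguments": {"targets": [[0, 0, -1, 0], [0, 0, -2, 0], [0, 0, -3, 0], [0, 0, -3, 0], [0, 0, -3, 0], [0, 0, -1, 0], [0, 0, 0, 0], [0, 0, 0, 0]]}}

```text
time_s: 35.9
eef_pos: [475.9, -62.8, 250.0]
ee_rot: [-0.001, -0.034, 0.999, 0.0]
force: [0.6, -0.1, -0.5]
grip_width: 0.681
```

Run:
```python
from h import *
delta((-85,236,250))
c=snap('wrist','w20.png')
print(proj(c,[np.r_[c2w((-60,-108)),99],np.r_[c2w((-60,-108)),69]]))
```

```text
t 35.9 case [ -63.6 -108.1] z 250.0 yaw-rel-deg -179.94 tilt 0.09 w 0.681 -> delta cm [2.100e+00 3.441e+01 3.000e-02] turn for 180: 0.06
[[252.62526013 207.16795848]
 [252.71417286 196.62013026]]
```

View pics/w20.png

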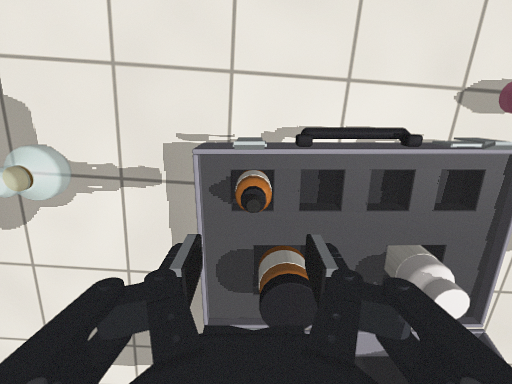

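Call:
{"name": "apply_moves", "arguments": {"targets": [[0.2, 3, 0, 0], [0.3, 4.6, 0, 0], [0.3, 4.6, 0, 0], [0.3, 4.6, 0, 0], [0.3, 4.6, 0, 0], [0.3, 4.6, 0, 0], [0.2, 4.4, 0, 0], [0.2, 3, 0, 0]]}}

```text
time_s: 36.75
eef_pos: [431.9, 271.2, 249.5]
ee_rot: [-0.001, -0.034, 0.999, -0.0]
force: [0.1, -0.4, 0.7]
grip_width: 0.679
```

Call:
{"name": "apply_moves", "arguments": {"targets": [[0, 1, 0, 0], [0, 0, 0, 0], [0, 0, 0, 0]]}}

```text
time_s: 37.05
eef_pos: [432.5, 277.8, 250.3]
ee_rot: [-0.001, -0.033, 0.999, -0.0]
force: [-0.2, -1.0, 0.0]
grip_width: 0.682
```

Run:
```python
from h import *
delta((-85,236,250))
c=snap('wrist','w21.png')
print(proj(c,[np.r_[c2w((-84.7,236.4)),76],np.r_[c2w((11,242.8)),76]]))
im=cv2.imread('pics/w21.png')[130:330,200:440];cv2.imwrite('pics/w21z.png',cv2.resize(im,None,fx=3,fy=3,interpolation=cv2.INTER_CUBIC))
```

```text
t 37.05 case [-84.5 234.7] z 250.3 yaw-rel-deg -179.98 tilt 0.08 w 0.682 -> delta cm [0.05 0.13 0.03] turn for 180: 0.02
[[254.66039683 194.81277081]
 [260.64068452 283.21400608]]
```

View pics/w21.png

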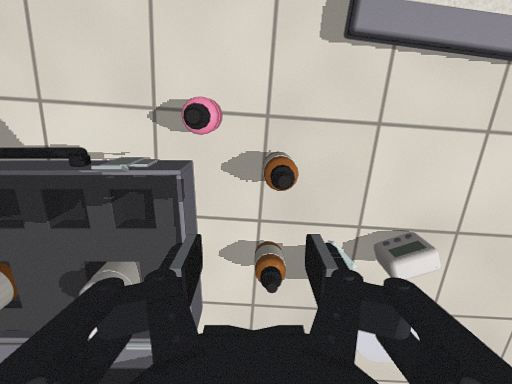

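View pics/w21z.png

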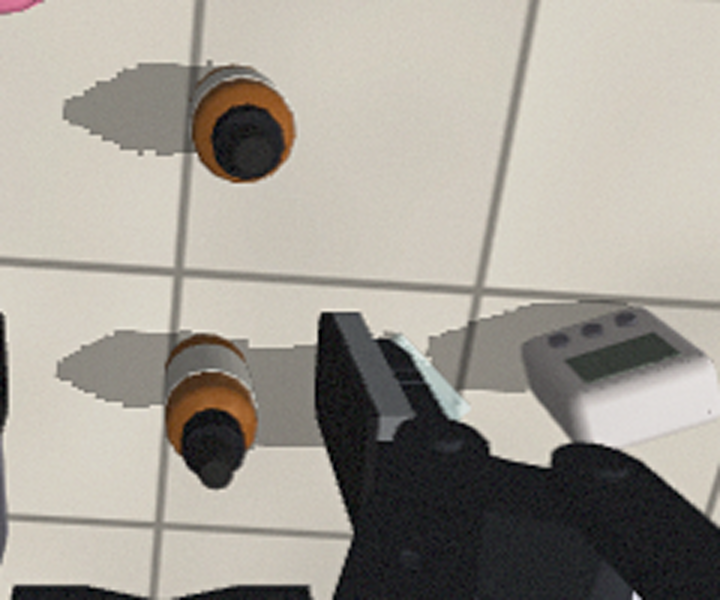

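Run:
```python
from h import *
c=capture('wrist')
for p,z in [((281.2,173.7),42),((285,180),76),((270.3,269.3),42),((271.7,286.7),76)]: print(w2c(onz(c,p,z)))
```

```text
[-96.9283926  263.87064415]
[-98.69190248 264.04097961]
[ 16.45517812 254.614841  ]
[ 15.57866684 254.09321403]
```

Call:
{"name": "apply_moves", "arguments": {"targets": [[0.6, 1.4, 1, 0], [0.6, 1.4, 2.5, 0], [0, 0, 3, 0], [0, 0, 2.5, 0], [0, 0, 1, 0], [0, 0, 0, 0], [0, 0, 0, 0]]}}

```text
time_s: 37.85
eef_pos: [419.1, 305.8, 152.0]
ee_rot: [0.001, -0.033, 0.999, 0.0]
force: [0.3, -0.2, 0.6]
grip_width: 0.673
```

Run:
```python
from h import *
delta((-97.5,264,98))
c=snap('wrist','w22.png')
print(proj(c,[np.r_[c2w((-97.5,264)),76],np.r_[c2w((-97.5,264)),42]]))
```

```text
t 37.85 case [-96.  263.5] z 152.0 yaw-rel-deg -179.98 tilt 0.1 w 0.673 -> delta cm [0.16 0.05 5.4 ] turn for 180: 0.02
[[253.05510951 241.64378291]
 [253.12814229 219.43440875]]
```

View pics/w22.png

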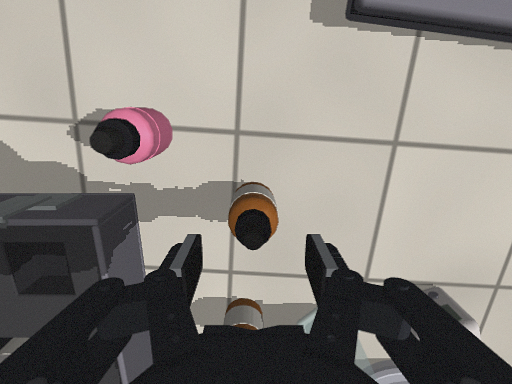

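Call:
{"name": "apply_moves", "arguments": {"targets": [[0.1, 0.05, 1.5, 0], [0, 0, 1.5, 0], [0, 0, 1.2, 0], [0, 0, 0.8, 0], [0, 0, 0.4, 0], [0, 0, 0, 0], [0, 0, 0, 0]]}}

```text
time_s: 38.6
eef_pos: [417.7, 306.5, 97.4]
ee_rot: [0.0, -0.034, 0.999, 0.0]
force: [0.2, 0.8, 0.6]
grip_width: 0.683
```

Call:
{"name": "apply_moves", "arguments": {"targets": [[0, 0, 0, 0], [0, 0, 0, 0], [0, 0, 0, 0], [0, 0, 0, 0], [0, 0, 0, 0], [0, 0, 0, 0], [0, 0, 0, 0]], "grip": 2.5, "force": 30}}

```text
time_s: 39.3
eef_pos: [417.7, 306.5, 97.5]
ee_rot: [0.0, -0.034, 0.999, 0.0]
force: [-1.1, -0.2, 6.1]
grip_width: 0.409
```

```bash
cat > ring.py <<'E'
from h import *
import sys
def ring(fn,zb):
  c=snap('wrist',fn)
  s=readout.sense()
  th=np.linspace(0,2*np.pi,90)
  for dx in (-4,0,4):
    p=c2w(w2c(s['eef_pos'])+[dx,0])
    b=proj(c,np.c_[p[0]+18*np.cos(th),p[1]+18*np.sin(th),np.full(90,zb)]); t=proj(c,np.c_[p[0]+4*np.cos(th),p[1]+4*np.sin(th),np.full(90,zb+76)])
    print(dx,'base top row',b[:,1].min().round(1),'tip bottom',t[:,1].max().round(1))
  im=cv2.imread('pics/'+fn)[195:330,195:315];cv2.imwrite('pics/'+fn[:-4]+'z.png',cv2.resize(im,None,fx=4,fy=4,interpolation=cv2.INTER_CUBIC))
E
python3 - <<'E'
from ring import *
delta((-97.5,264,98)); ring('w23.png',0)
E
```

```text
t 39.3 case [-97.4 264.3] z 97.5 yaw-rel-deg -179.93 tilt 0.05 w 0.409 -> delta cm [ 0.01 -0.03 -0.05] turn for 180: 0.07
-4 base top row 197.3 tip bottom 308.3
0 base top row 203.2 tip bottom 316.5
4 base top row 209.1 tip bottom 324.6
```

View pics/w23z.png

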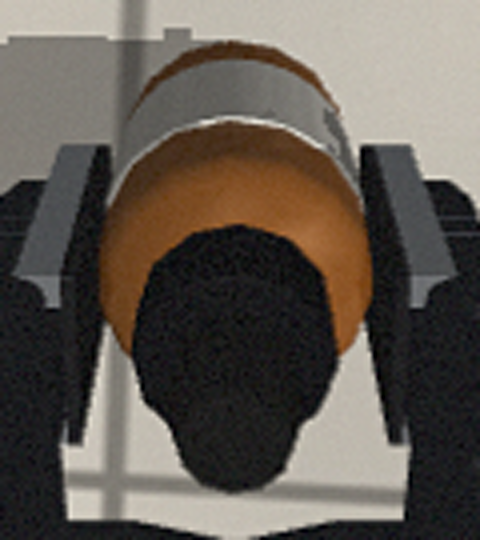

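Call:
{"name": "apply_moves", "arguments": {"targets": [[0, 0, -0.5, 0], [0, 0, -1.5, 0], [0, 0, -2, 0], [0, 0, -2, 0], [0, 0, -1.5, 0], [0, 0, -1, 0], [0, 0, 0, 0]]}}

```text
time_s: 40.05
eef_pos: [417.7, 306.6, 183.0]
ee_rot: [0.001, -0.034, 0.999, 0.0]
force: [-0.3, 0.6, -0.7]
grip_width: 0.411
```

Call:
{"name": "apply_moves", "arguments": {"targets": [[-0.6, -1.6, 0, 0], [-1, -3, 0, 0], [-1, -3.5, 0, 0], [-1, -3, 0, 0], [0, -2.5, 0, 0], [0, -1.5, 0, 0], [0, -0.5, 0, 0], [0, 0, 0, 0]]}}

```text
time_s: 40.85
eef_pos: [463.7, 152.9, 181.4]
ee_rot: [-0.0, -0.033, 0.999, 0.0]
force: [0.3, -0.7, -0.5]
grip_width: 0.408
```

Run:
```python
from h import *
delta((-61,108,151))
```

```text
t 40.85 case [-61.6 108. ] z 181.4 yaw-rel-deg -179.99 tilt 0.06 w 0.408 -> delta cm [-0.07 -0.    3.04] turn for 180: 0.01
```

Call:
{"name": "apply_moves", "arguments": {"targets": [[0, 0, 1, 0], [0, 0, 1, 0], [0, 0, 0.8, 0], [0, 0, 0.2, 0], [0, 0, 0, 0], [0, 0, 0, 0]]}}

```text
time_s: 41.45
eef_pos: [463.9, 153.3, 152.1]
ee_rot: [0.0, -0.034, 0.999, 0.0]
force: [-0.0, -0.1, -1.1]
grip_width: 0.407
```

Run:
```python
from h import *
delta((-61,108,121))
c=snap('wrist','w24.png')
im=cv2.imread('pics/w24.png')[160:330,170:340];cv2.imwrite('pics/w24z.png',cv2.resize(im,None,fx=3.5,fy=3.5,interpolation=cv2.INTER_CUBIC))
```

```text
t 41.45 case [-61.3 108.3] z 152.1 yaw-rel-deg -179.93 tilt 0.02 w 0.407 -> delta cm [-0.03 -0.03  3.11] turn for 180: 0.07
```

View pics/w24z.png

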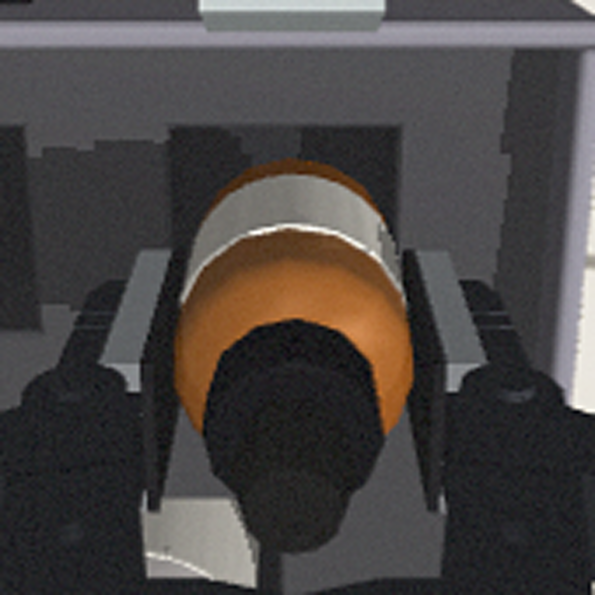

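Call:
{"name": "apply_moves", "arguments": {"targets": [[-0.05, -0.03, 0.5, 0], [0, 0, 0.6, 0], [0, 0, 0.6, 0], [0, 0, 0.5, 0], [0, 0, 0.4, 0], [0, 0, 0.3, 0], [0, 0, 0.1, 0], [0, 0, 0, 0]]}}

```text
time_s: 42.3
eef_pos: [464.4, 152.9, 121.9]
ee_rot: [-0.0, -0.034, 0.999, 0.0]
force: [0.0, -0.6, -1.2]
grip_width: 0.412
```

Call:
{"name": "apply_moves", "arguments": {"targets": [[0, 0, 0.05, 0], [0, 0, 0, 0], [0, 0, 0, 0]]}}

```text
time_s: 42.6
eef_pos: [464.4, 152.9, 121.6]
ee_rot: [0.0, -0.034, 0.999, 0.0]
force: [0.3, -0.6, 0.2]
grip_width: 0.408
```

Call:
{"name": "apply_moves", "arguments": {"targets": [[0, 0, 0, 0], [0, 0, 0, 0], [0, 0, 0, 0], [0, 0, 0, 0], [0, 0, 0, 0], [0, 0, 0, 0]], "grip": 5.8}}

```text
time_s: 43.2
eef_pos: [464.3, 152.9, 121.5]
ee_rot: [0.0, -0.034, 0.999, -0.0]
force: [0.3, 0.9, -0.1]
grip_width: 0.68
```

Call:
{"name": "apply_moves", "arguments": {"targets": [[0, 0, -1, 0], [0, 0, -2, 0], [0, 0, -3, 0], [0, 0, -3, 0], [0, 0, -3, 0], [0, 0, -1, 0], [0, 0, 0, 0], [0, 0, 0, 0]]}}

```text
time_s: 44.0
eef_pos: [463.9, 152.8, 250.5]
ee_rot: [-0.001, -0.033, 0.999, -0.0]
force: [0.0, -1.1, -1.6]
grip_width: 0.678
```

Run:
```python
from h import *
delta((16,254.3,250))
c=snap('wrist','w25.png')
print(proj(c,[np.r_[c2w((-60,108)),99],np.r_[c2w((-60,108)),69]]))
```

```text
t 44.0 case [-61.4 107.9] z 250.5 yaw-rel-deg -179.94 tilt 0.09 w 0.678 -> delta cm [-7.75 14.63  0.03] turn for 180: 0.06
[[252.73031521 204.52975393]
 [252.82991758 194.26901258]]
```

View pics/w25.png

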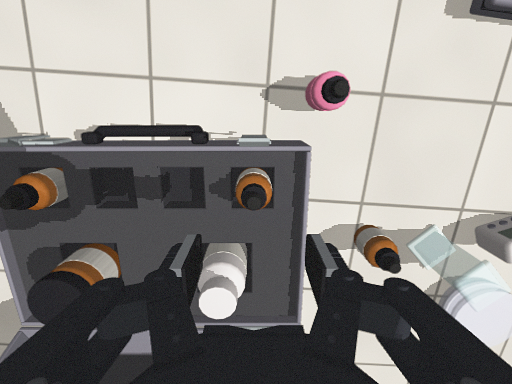

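Call:
{"name": "apply_moves", "arguments": {"targets": [[-0.8, 1.6, 0, 0], [-1.5, 2.8, 0, 0], [-1.5, 2.8, 0, 0], [-1.5, 2.8, 0, 0], [-1.4, 2.6, 0, 0], [-1, 2, 0, 0], [0, 0, 0, 0], [0, 0, 0, 0]]}}

```text
time_s: 44.85
eef_pos: [531.0, 303.5, 249.9]
ee_rot: [-0.001, -0.034, 0.999, -0.001]
force: [-0.7, -0.8, 0.8]
grip_width: 0.679
```

Run:
```python
from h import *
delta((16,254.3,98))
c=snap('wrist','w26.png')
print(proj(c,[np.r_[c2w((16,254.3)),76],np.r_[c2w((16,254.3)),42]]))
im=cv2.imread('pics/w26.png')[130:330,200:440];cv2.imwrite('pics/w26z.png',cv2.resize(im,None,fx=3,fy=3,interpolation=cv2.INTER_CUBIC))
```

```text
t 44.85 case [ 15.5 253.8] z 249.9 yaw-rel-deg -179.91 tilt 0.16 w 0.679 -> delta cm [-0.09  0.06 15.19] turn for 180: 0.09
[[253.35490796 195.91222965]
 [253.41572599 186.30584338]]
```

View pics/w26z.png

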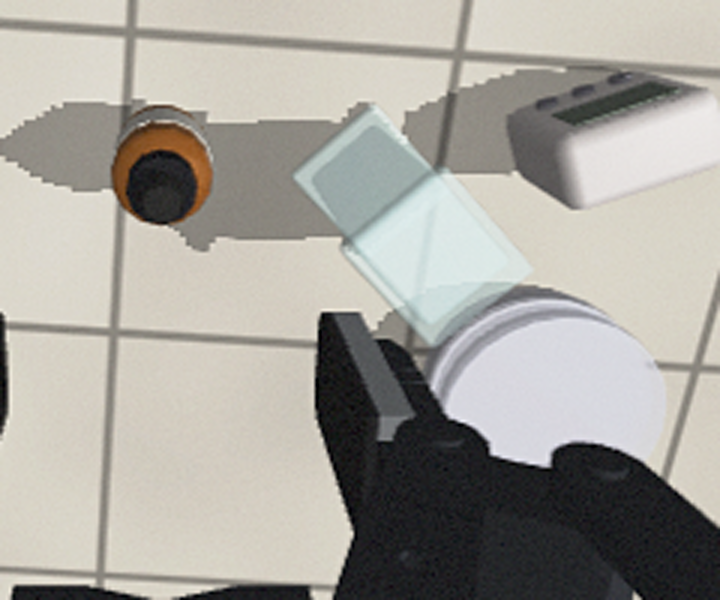

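Call:
{"name": "apply_moves", "arguments": {"targets": [[0, 0, 2, 0], [0, 0, 3, 0], [0, 0, 3, 0], [0, 0, 2, 0], [0, 0, 1, 0], [0, 0, 0, 0], [0, 0, 0, 0]], "grip": 5}}

```text
time_s: 45.6
eef_pos: [531.8, 303.5, 142.5]
ee_rot: [0.001, -0.033, 0.999, 0.0]
force: [1.0, -0.2, -0.8]
grip_width: 0.583
```

Run:
```python
from h import *
delta((16,254,98))
c=snap('wrist','w27.png')
print(proj(c,[np.r_[c2w((16,254.)),76],np.r_[c2w((16,254.)),42]]))
```

```text
t 45.6 case [ 16.2 253.8] z 142.5 yaw-rel-deg -179.96 tilt 0.09 w 0.583 -> delta cm [0.03 0.02 4.45] turn for 180: 0.04
[[252.40313242 251.64485576]
 [252.60297538 226.62711573]]
```

View pics/w27.png

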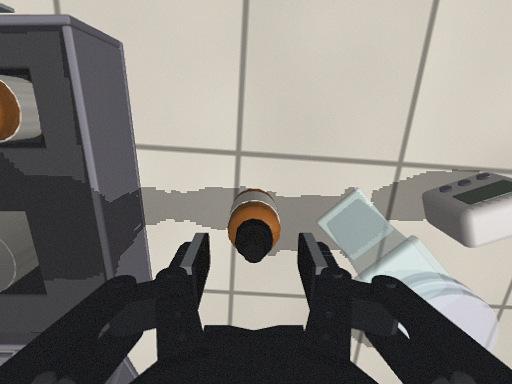

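Call:
{"name": "apply_moves", "arguments": {"targets": [[0, 0, 1.2, 0], [0, 0, 1.2, 0], [0, 0, 1, 0], [0, 0, 0.6, 0], [0, 0, 0.4, 0], [0, 0, 0, 0], [0, 0, 0, 0]]}}

```text
time_s: 46.35
eef_pos: [531.5, 303.8, 97.7]
ee_rot: [0.0, -0.034, 0.999, 0.0]
force: [-0.5, 0.3, 0.0]
grip_width: 0.591
```

Call:
{"name": "apply_moves", "arguments": {"targets": [[0, 0, 0, 0], [0, 0, 0, 0], [0, 0, 0, 0], [0, 0, 0, 0], [0, 0, 0, 0], [0, 0, 0, 0], [0, 0, 0, 0]], "grip": 2.5, "force": 30}}

```text
time_s: 47.05
eef_pos: [531.6, 303.8, 98.0]
ee_rot: [0.001, -0.034, 0.999, 0.0]
force: [-1.0, -0.1, 6.1]
grip_width: 0.411
```

Run:
```python
from ring import *
delta((16,254,98)); ring('w28.png',0)
```

```text
t 47.05 case [ 16.1 254.1] z 98.0 yaw-rel-deg -179.94 tilt 0.06 w 0.411 -> delta cm [ 0.01 -0.01  0.  ] turn for 180: 0.06
-4 base top row 197.0 tip bottom 307.4
0 base top row 202.9 tip bottom 315.6
4 base top row 208.8 tip bottom 323.7
```

View pics/w28z.png

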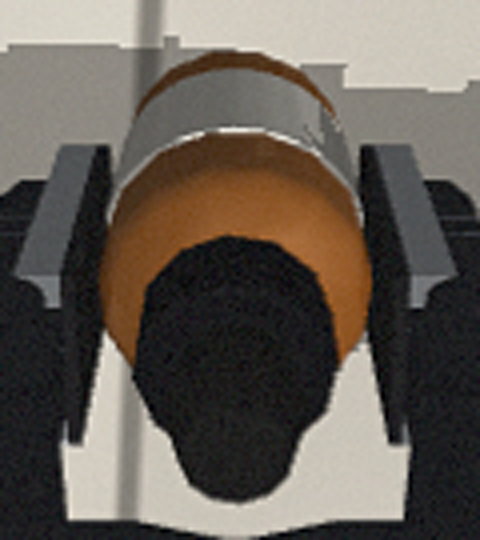

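Call:
{"name": "apply_moves", "arguments": {"targets": [[0, 0, -0.5, 0], [0, 0, -1.5, 0], [0, 0, -2.5, 0], [0, 0, -3, 0], [0, 0, -2.5, 0], [0, 0, -1.5, 0], [0, 0, -1, 0], [0, 0, 0, 0]]}}

```text
time_s: 47.9
eef_pos: [531.6, 303.8, 224.0]
ee_rot: [0.001, -0.034, 0.999, 0.0]
force: [-0.6, -0.4, -0.8]
grip_width: 0.409
```

Call:
{"name": "apply_moves", "arguments": {"targets": [[0.7, -1.8, 0, 0], [1.4, -3.8, 0, 0], [1.4, -3.8, 0, 0], [1.4, -3.8, 0, 0], [1.4, -3.8, 0, 0], [1, -2.8, 0, 0], [0.6, -2, 0, 0], [0, 0, 0, 0]]}}

```text
time_s: 48.7
eef_pos: [466.5, 79.2, 221.8]
ee_rot: [-0.001, -0.032, 0.999, -0.0]
force: [0.5, -0.1, -0.6]
grip_width: 0.411
```

Call:
{"name": "apply_moves", "arguments": {"targets": [[0, 0, 0, 0], [0, 0, 0, 0]]}}

```text
time_s: 48.9
eef_pos: [467.2, 81.6, 222.1]
ee_rot: [-0.0, -0.034, 0.999, 0.0]
force: [0.6, -0.2, -0.4]
grip_width: 0.407
```

Run:
```python
from h import *
delta((-62.8,36,152))
```

```text
t 48.9 case [-62.8  36.6] z 222.1 yaw-rel-deg -179.9 tilt 0.03 w 0.407 -> delta cm [-0.   -0.06  7.01] turn for 180: 0.1
```

Call:
{"name": "apply_moves", "arguments": {"targets": [[0, -0.05, 1.5, 0], [0, 0, 2, 0], [0, 0, 1.5, 0], [0, 0, 1.2, 0], [0, 0, 0.6, 0], [0, 0, 0.2, 0], [0, 0, 0, 0]]}}

```text
time_s: 49.6
eef_pos: [467.4, 80.6, 152.6]
ee_rot: [0.0, -0.034, 0.999, -0.0]
force: [-1.0, -0.4, -1.3]
grip_width: 0.41
```

Run:
```python
from h import *
delta((-62.8,36,121.5))
c=snap('wrist','w29.png')
im=cv2.imread('pics/w29.png')[160:330,170:340];cv2.imwrite('pics/w29z.png',cv2.resize(im,None,fx=3.5,fy=3.5,interpolation=cv2.INTER_CUBIC))
```

```text
t 49.6 case [-62.7  35.6] z 152.6 yaw-rel-deg -179.92 tilt 0.02 w 0.41 -> delta cm [0.01 0.04 3.11] turn for 180: 0.08
```

View pics/w29z.png

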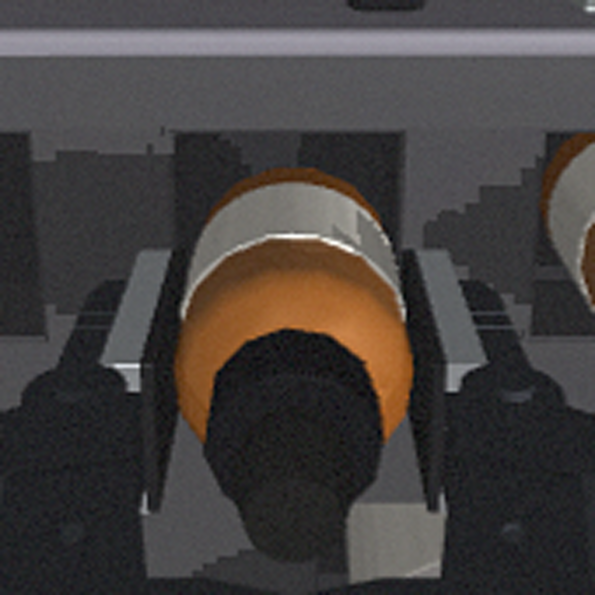

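Gap 36 rows, good alignment. Insert.

Call:
{"name": "apply_moves", "arguments": {"targets": [[0, 0.03, 0.5, 0], [0, 0, 0.6, 0], [0, 0, 0.6, 0], [0, 0, 0.5, 0], [0, 0, 0.4, 0], [0, 0, 0.3, 0], [0, 0, 0.2, 0], [0, 0, 0, 0]]}}

```text
time_s: 50.45
eef_pos: [467.2, 80.7, 121.3]
ee_rot: [-0.0, -0.033, 0.999, 0.0]
force: [0.3, 0.5, -0.3]
grip_width: 0.41
```

Call:
{"name": "apply_moves", "arguments": {"targets": [[0, 0, 0.03, 0], [0, 0, 0, 0], [0, 0, 0, 0]]}}

```text
time_s: 50.75
eef_pos: [467.2, 80.7, 121.2]
ee_rot: [0.0, -0.034, 0.999, -0.0]
force: [0.6, 0.9, -0.9]
grip_width: 0.41
```

Call:
{"name": "apply_moves", "arguments": {"targets": [[0, 0, 0, 0], [0, 0, 0, 0], [0, 0, 0, 0], [0, 0, 0, 0], [0, 0, 0, 0], [0, 0, 0, 0]], "grip": 5.2}}

```text
time_s: 51.35
eef_pos: [467.2, 80.7, 121.2]
ee_rot: [0.0, -0.033, 0.999, 0.0]
force: [0.2, -0.9, -0.0]
grip_width: 0.613
```

Call:
{"name": "apply_moves", "arguments": {"targets": [[0, 0, -1, 0], [0, 0, -2, 0], [0, 0, -3, 0], [0, 0, -3, 0], [0, 0, -4, 0], [0, 0, -4, 0], [0, 0, -2, 0], [0, 0, 0, 0]]}}

```text
time_s: 52.15
eef_pos: [467.6, 80.7, 314.6]
ee_rot: [0.003, -0.034, 0.999, -0.0]
force: [-1.0, 0.6, -0.3]
grip_width: 0.609
```

Run:
```python
from h import *
delta((-62.8,36,121.5))
c=snap('wrist','w30.png'); c=snap('scene','sc30.png'); c=snap('side','si30.png')
for n in ['sc30','si30']:
    im=cv2.imread(f'pics/{n}.png')[90:340,130:310]
    cv2.imwrite(f'pics/{n}z.png',cv2.resize(im,None,fx=2.4,fy=2.4,interpolation=cv2.INTER_CUBIC))
```

```text
t 52.15 case [-62.4  35.7] z 314.6 yaw-rel-deg -179.93 tilt 0.36 w 0.609 -> delta cm [ 0.16  0.05 19.31] turn for 180: 0.07
```

View pics/w30.png

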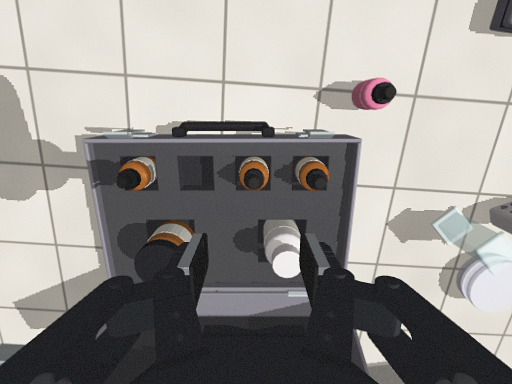

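View pics/si30z.png

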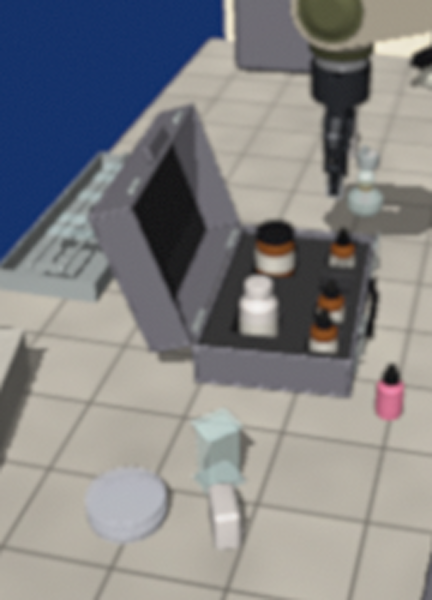

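View pics/sc30z.png

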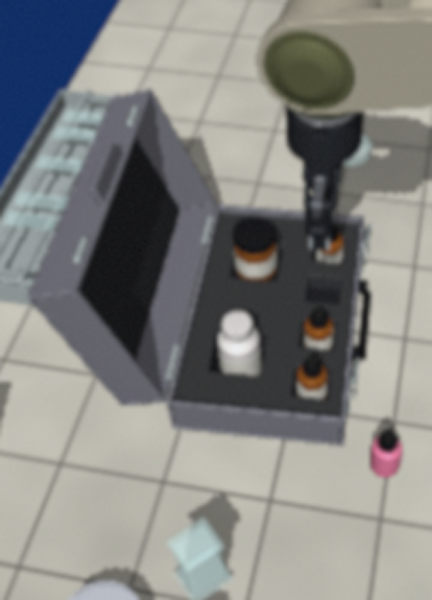

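```bash
cat >> h.py <<'E'
def lid(th,r,y,h):
    x=105-r*np.cos(th)+h*np.sin(th); z=60+r*np.sin(th)+h*np.cos(th)
    return np.r_[c2w((x,y)),z]
def lidwire(c,img,th,S,off,col):
    segs=[]
    for h in (0,60):
        segs+=[((210,-165,h),(210,165,h)),((0,-165,h),(210,-165,h)),((0,165,h),(210,165,h))]
    segs+=[((210,s*165,0),(210,s*165,60)) for s in(-1,1)]
    for h in(4,14): segs+=[((234,-40,h),(234,40,h)),((210,-40,h),(234,-40,h)),((210,40,h),(234,40,h))]
    for a,b in segs:
        p=proj(c,[lid(th,*a),lid(th,*b)]); p=((p-off+.5)*S).astype(int)
        cv2.line(img,tuple(map(int,p[0])),tuple(map(int,p[1])),col,1)
E
python3 - <<'E'
from h import *
for n,off in [('scene',(140,110)),('side',(160,120))]:
    c=capture(n); im=cv2.cvtColor(c['img'],cv2.COLOR_RGB2BGR)[off[1]:off[1]+150,off[0]:off[0]+110]
    S=5; im=cv2.resize(im,None,fx=S,fy=S,interpolation=cv2.INTER_CUBIC)[:, :]
    lidwire(c,im,1.66,S,np.array(off),(0,0,255)); lidwire(c,im,1.78,S,np.array(off),(0,255,0))
    cv2.imwrite(f'pics/wire_{n}.png',cv2.resize(im,None,fx=.8,fy=.8))
E
```

```text
(no output)
```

View pics/wire_scene.png

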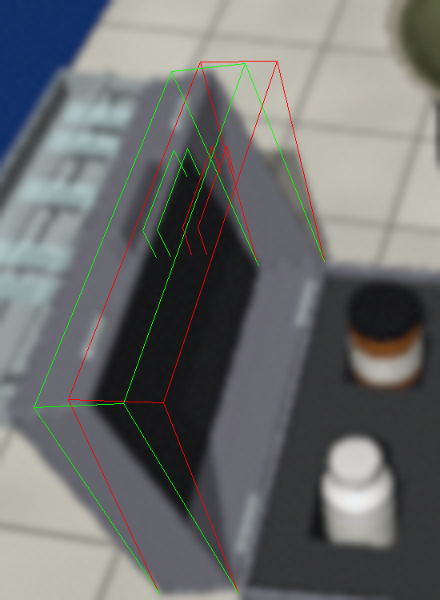

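View pics/wire_side.png

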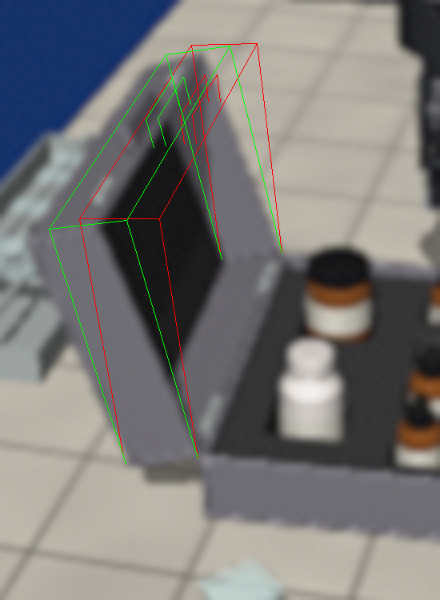

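```bash
python3 - <<'E'
from h import *
for n,off in [('scene',(140,110))]:
    c=capture(n)
    for fn in ['scene0.png','sc30.png']:
        im=cv2.imread('pics/'+fn)[off[1]:off[1]+150,off[0]:off[0]+110]
        S=5; im=cv2.resize(im,None,fx=S,fy=S,interpolation=cv2.INTER_CUBIC)
        lidwire(c,im,1.75,S,np.array(off),(0,255,0)); lidwire(c,im,1.86,S,np.array(off),(0,0,255))
        cv2.imwrite('pics/wi_'+fn,cv2.resize(im,None,fx=.8,fy=.8))
E
python3 -c "
import cv2,numpy as np
a=cv2.imread('pics/wi_scene0.png');b=cv2.imread('pics/wi_sc30.png')
cv2.imwrite('pics/wi2.png',cv2.resize(np.hstack([a,b]),None,fx=.9,fy=.9))"
```

```text
(no output)
```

View pics/wi2.png

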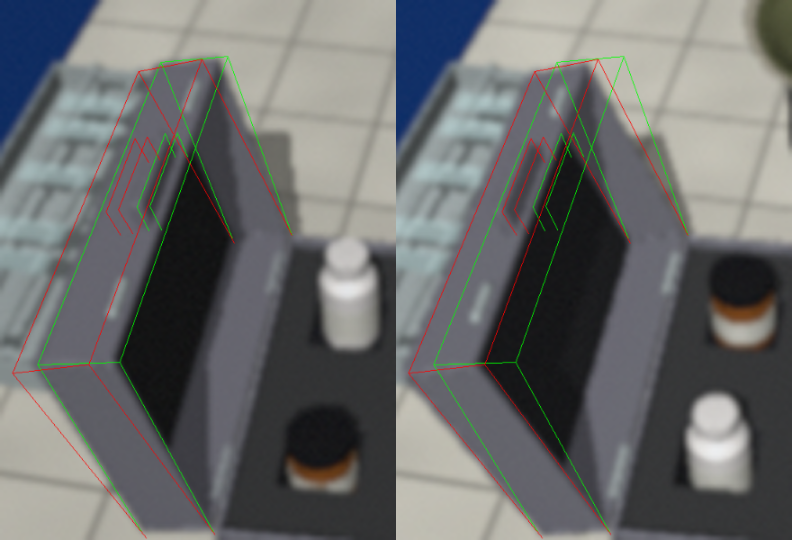

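Call:
{"name": "apply_moves", "arguments": {"targets": [[0, 0, -1, 8], [0, 0, -1, 8], [0, 0, -1, 8], [0, 0, -1, 8], [0, 0, -0.5, 8], [0, 0, 0, 8], [0, 0, 0, 8], [0, 0, 0, 8]], "grip": 8.54}}

```text
time_s: 53.25
eef_pos: [467.1, 80.7, 355.4]
ee_rot: [-0.001, 0.504, 0.864, -0.0]
force: [0.6, 0.3, -0.2]
grip_width: 0.999
```

Call:
{"name": "apply_moves", "arguments": {"targets": [[0, 0, 0, 8], [0, 0, 0, 8], [0, 0, 0, 8], [0, 0, 0, 2], [0, 0, 0, 0], [0, 0, 0, 0]]}}

```text
time_s: 53.85
eef_pos: [467.2, 80.7, 355.7]
ee_rot: [-0.0, 0.683, 0.731, -0.0]
force: [-0.0, -0.6, 0.2]
grip_width: 1.001
```

Run:
```python
from h import *
delta((155,-10,360)); print(readout.sense()['joints'])
print(lid(1.87,234,0,14),lid(1.87,224,0,14))
```

```text
t 53.85 case [-62.9  35.7] z 355.7 yaw-rel-deg 90.13 tilt 0.05 w 1.001 -> delta cm [-4.62 21.78 -0.44] turn for 180: -89.87
[-7.67783136e-02  1.64786863e-01  1.55045713e+00 -1.04937141e-05
  1.42720124e+00 -1.45048602e-01]
[719.23378596  61.58623634 279.477104  ] [716.29260996  61.39183637 269.92138883]
```

Call:
{"name": "apply_moves", "arguments": {"targets": [[-0.5, 2, 0, 0], [-0.9, 3.6, 0, 0], [-0.9, 4, 0, 0], [-0.9, 4, 0, 0], [-0.8, 3.6, 0, 0], [-0.6, 2.5, 0, 0], [0, 1.5, -0.4, 0], [0, 0.6, 0, 0]]}}

```text
time_s: 54.65
eef_pos: [689.0, 49.2, 359.1]
ee_rot: [-0.0, 0.683, 0.731, -0.0]
force: [-0.1, 0.6, -0.3]
grip_width: 0.995
```

Call:
{"name": "apply_moves", "arguments": {"targets": [[0, 0, 0, 0], [0, 0, 0, 0]]}}

```text
time_s: 54.85
eef_pos: [687.6, 49.4, 359.7]
ee_rot: [-0.0, 0.683, 0.731, -0.0]
force: [0.4, 0.0, -0.1]
grip_width: 0.999
```

Run:
```python
from h import *
delta((158,-10,325)); print(readout.sense()['joints'])
c=snap('wrist','w31.png')
for th in (1.84,1.87,1.9): print(th,proj(c,[lid(th,234,y,h) for y,h in [(-40,14),(40,14),(40,4)]]).round(0).tolist(), proj(c,[lid(th,210,165,h) for h in (0,60)]).round(0).tolist())
```

```text
t 54.85 case [155. -10.] z 359.7 yaw-rel-deg 90.09 tilt 0.05 w 0.999 -> delta cm [0.   0.3  3.47] turn for 180: -89.91
[-9.77236437e-02  6.92575686e-01  7.72071663e-01 -1.03631220e-05
  1.67774100e+00 -1.65379303e-01]
1.84 [[296.0, 285.0], [303.0, 159.0], [286.0, 160.0]] [[268.0, -107.0], [375.0, -84.0]]
1.87 [[306.0, 283.0], [314.0, 158.0], [298.0, 159.0]] [[281.0, -104.0], [382.0, -79.0]]
1.9 [[315.0, 281.0], [325.0, 157.0], [309.0, 158.0]] [[292.0, -101.0], [389.0, -75.0]]
```

View pics/w31.png

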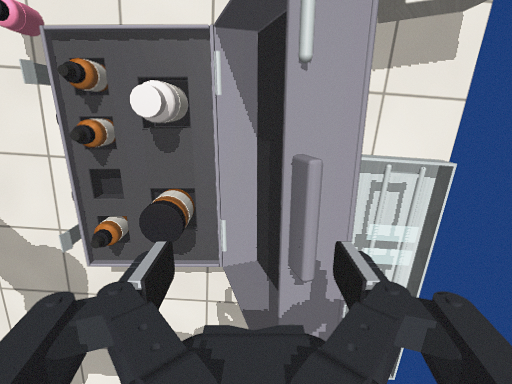

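Call:
{"name": "apply_moves", "arguments": {"targets": [[0, 0.3, 0.8, 0], [0, 0, 1, 0], [0, 0, 1, 0], [0, 0, 0.6, 0], [0, 0, 0.3, 0], [0, 0, 0, 0], [0, 0, 0, 0]]}}

```text
time_s: 55.6
eef_pos: [690.8, 49.6, 323.5]
ee_rot: [0.0, 0.683, 0.73, 0.0]
force: [-0.1, -0.2, -0.0]
grip_width: 1.0
```

Run:
```python
from h import *
delta((158,-10,322)); print(readout.sense()['force'])
c=snap('wrist','w32.png');c=snap('side','s32.png')
im=cv2.imread('pics/s32.png')[80:280,140:320];cv2.imwrite('pics/s32z.png',cv2.resize(im,None,fx=3,fy=3,interpolation=cv2.INTER_CUBIC))
```

```text
t 55.6 case [158.2 -10. ] z 323.5 yaw-rel-deg 90.06 tilt 0.04 w 1.0 -> delta cm [ 0.   -0.02  0.15] turn for 180: -89.94
[-0.11583509 -0.24693332 -0.01231988]
```

View pics/w32.png

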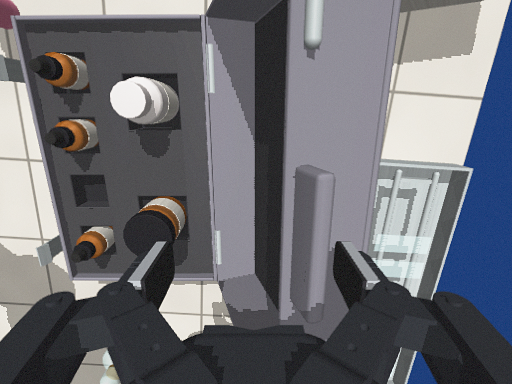

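View pics/s32z.png

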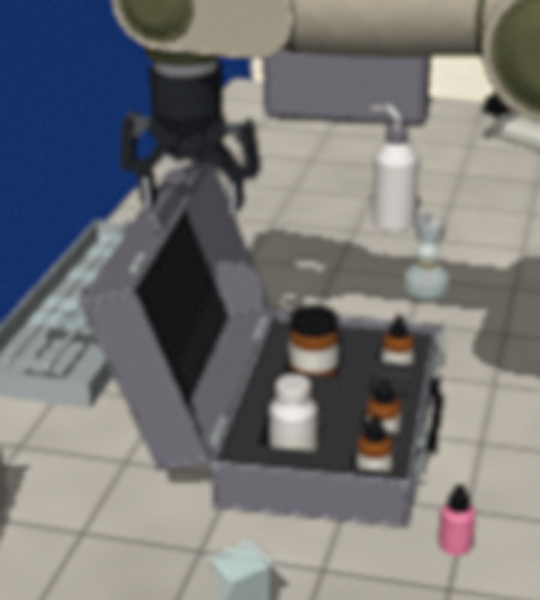

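Run:
```python
import numpy as np
for th in np.arange(1.9,0.5,-0.1):
    f=lambda r:np.array([105-r*np.cos(th)+14*np.sin(th),60+r*np.sin(th)+14*np.cos(th)])
    a=f(226);b=f(234)
    x=max(a[0],b[0]) if th>1.57 else a[0]
    print(round(th,2),'TCP',round(x-42.5,1),round(a[1]+60,1))
```

```text
1.9 TCP 151.4 329.3
1.8 TCP 129.3 336.9
1.7 TCP 106.5 342.3
1.6 TCP 83.3 345.5
1.5 TCP 60.5 346.4
1.4 TCP 37.9 345.1
1.3 TCP 15.5 341.5
1.2 TCP -6.3 335.7
1.1 TCP -27.5 327.8
1.0 TCP -47.8 317.7
0.9 TCP -67.0 305.7
0.8 TCP -84.9 291.9
0.7 TCP -101.3 276.3
0.6 TCP -116.1 259.2
```

Call:
{"name": "apply_moves", "arguments": {"targets": [[0, -0.7, 0, 0], [0, -0.7, -0.2, 0], [0, -0.7, -0.2, 0], [0, -0.7, -0.2, 0], [0, -0.7, -0.2, 0], [0, -0.7, -0.2, 0], [0, -0.7, -0.2, 0], [0, -0.3, -0.1, 0]]}}

```text
time_s: 56.5
eef_pos: [638.0, 46.1, 336.0]
ee_rot: [-0.001, 0.683, 0.73, -0.001]
force: [2.2, 0.5, -0.4]
grip_width: 1.003
```

Run:
```python
from h import *
delta((83,-10,342)); print(readout.sense()['force'])
c=snap('wrist','w33.png')
for th in (1.65,1.7,1.75,1.8): print(th,proj(c,[lid(th,234,y,h) for y,h in [(-40,14),(40,14),(40,4)]]).round(0).tolist())
```

```text
t 56.5 case [105.3 -10.1] z 336.0 yaw-rel-deg 90.06 tilt 0.08 w 1.003 -> delta cm [ 0.01 -2.23 -0.59] turn for 180: -89.94
[ 2.2394749   0.48734689 -0.41917878]
1.65 [[318.0, 326.0], [332.0, 172.0], [309.0, 173.0]]
1.7 [[340.0, 323.0], [358.0, 171.0], [335.0, 172.0]]
1.75 [[360.0, 320.0], [382.0, 170.0], [361.0, 171.0]]
1.8 [[379.0, 316.0], [404.0, 169.0], [384.0, 170.0]]
```

View pics/w33.png

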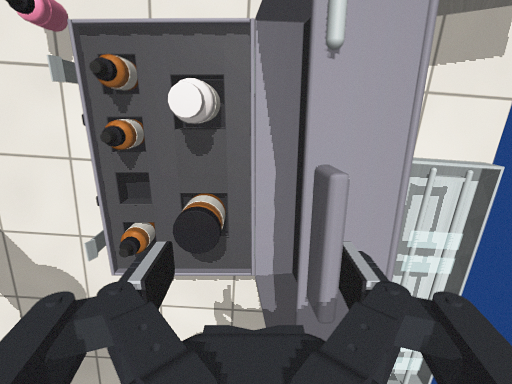

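Call:
{"name": "apply_moves", "arguments": {"targets": [[0, -0.9, -0.2, 0], [0, -0.9, -0.15, 0], [0, -0.9, -0.1, 0], [0, -0.9, -0.1, 0], [0, -0.9, -0.1, 0], [0, -0.9, 0, 0], [0, -0.9, 0, 0], [0, -0.7, 0.1, 0]]}}

```text
time_s: 57.35
eef_pos: [568.5, 41.5, 341.1]
ee_rot: [-0.001, 0.683, 0.73, -0.0]
force: [1.9, -0.1, -0.8]
grip_width: 1.003
```

Run:
```python
from h import *
delta((-6,-10,334)); print(readout.sense()['force'])
```

```text
t 57.35 case [ 35.6 -10.1] z 341.1 yaw-rel-deg 90.06 tilt 0.08 w 1.003 -> delta cm [ 0.01 -4.16  0.72] turn for 180: -89.94
[ 1.85942697 -0.05855149 -0.8272215 ]
```

Call:
{"name": "apply_moves", "arguments": {"targets": [[0, -0.8, 0, 0], [0, -0.8, 0.1, 0], [0, -0.8, 0.15, 0], [0, -0.8, 0.2, 0], [0, -0.8, 0.25, 0], [0, -0.8, 0.25, 0], [0, -0.8, 0.3, 0], [0, -0.7, 0.3, 0]]}}

```text
time_s: 58.15
eef_pos: [505.5, 37.2, 326.0]
ee_rot: [0.0, 0.683, 0.73, -0.0]
force: [1.5, -0.5, 1.0]
grip_width: 1.001
```

Run:
```python
from h import *
delta((-67,-10,304)); print(readout.sense()['force'])
c=snap('wrist','w34.png');c=snap('side','s34.png')
im=cv2.imread('pics/s34.png')[80:280,140:320];cv2.imwrite('pics/s34z.png',cv2.resize(im,None,fx=3,fy=3,interpolation=cv2.INTER_CUBIC))
```

```text
t 58.15 case [-27.6 -10.3] z 326.0 yaw-rel-deg 90.06 tilt 0.0 w 1.001 -> delta cm [ 0.03 -3.94  2.2 ] turn for 180: -89.94
[ 1.45685875 -0.47501998  0.95137819]
```

View pics/w34.png

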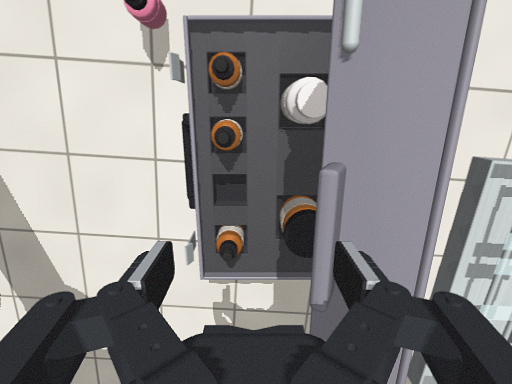

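View pics/s34z.png

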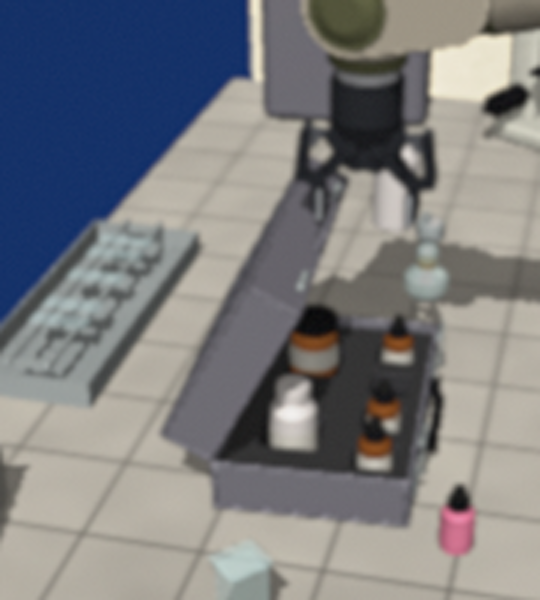

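Call:
{"name": "apply_moves", "arguments": {"targets": [[0, -0.7, 0.3, 0], [0, -0.7, 0.35, 0], [0, -0.65, 0.4, 0], [0, -0.65, 0.4, 0], [0, -0.65, 0.4, 0], [0, -0.6, 0.45, 0], [0, -0.6, 0.45, 0], [0, -0.6, 0.45, 0]]}}

```text
time_s: 59.05
eef_pos: [454.3, 33.8, 293.7]
ee_rot: [-0.0, 0.683, 0.73, -0.0]
force: [0.4, -0.4, 0.5]
grip_width: 0.998
```

Run:
```python
from h import *
delta((-101,-10,276)); print(readout.sense()['force'])
c=snap('wrist','w35.png')
```

```text
t 59.05 case [-78.9 -10.3] z 293.7 yaw-rel-deg 90.06 tilt 0.01 w 0.998 -> delta cm [ 0.03 -2.21  1.77] turn for 180: -89.94
[ 0.376083   -0.37358972  0.54142234]
```

View pics/w35.png

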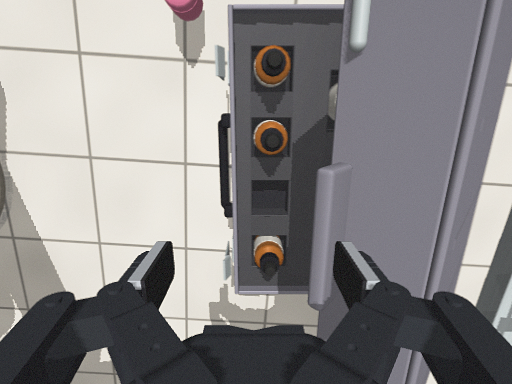

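Call:
{"name": "apply_moves", "arguments": {"targets": [[0, -0.55, 0.5, 0], [0, -0.55, 0.5, 0], [0, -0.5, 0.5, 0], [0, -0.5, 0.5, 0], [0, -0.45, 0.5, 0], [0, -0.4, 0.5, 0], [0, -0.4, 0.5, 0], [0, -0.4, 0.5, 0]]}}

```text
time_s: 59.9
eef_pos: [417.0, 31.3, 253.7]
ee_rot: [-0.0, 0.683, 0.73, 0.0]
force: [0.6, -0.3, 0.1]
grip_width: 1.001
```

Run:
```python
from h import *
delta((-130,-10,240)); print(readout.sense()['force'])
c=snap('wrist','w36.png');c=snap('side','s36.png')
im=cv2.imread('pics/s36.png')[80:280,140:320];cv2.imwrite('pics/s36z.png',cv2.resize(im,None,fx=3,fy=3,interpolation=cv2.INTER_CUBIC))
```

```text
t 59.9 case [-116.2  -10.3] z 253.7 yaw-rel-deg 90.06 tilt 0.0 w 1.001 -> delta cm [ 0.03 -1.38  1.37] turn for 180: -89.94
[ 0.55805456 -0.27081494  0.0940296 ]
```

View pics/s36z.png

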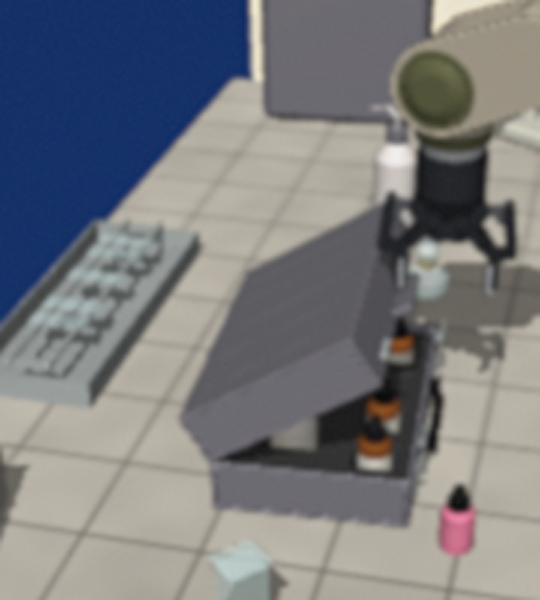

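Call:
{"name": "apply_moves", "arguments": {"targets": [[0, 0, -1, 0], [0, -0.5, -2, 0], [0, -0.5, -2, 0], [0, 0, -1.5, 0], [0, 0, 0, 0], [0, 0, 0, 0], [0, 0, 0, 0], [0, 0, 0, 0]]}}

```text
time_s: 60.8
eef_pos: [407.3, 30.6, 318.5]
ee_rot: [-0.001, 0.683, 0.73, -0.0]
force: [0.7, -0.2, -0.7]
grip_width: 1.001
```

Call:
{"name": "apply_moves", "arguments": {"targets": [[0, 0, 0, 0], [0, 0, 0, 0], [0, 0, 0, 0], [0, 0, 0, 0], [0, 0, 0, 0], [0, 0, 0, 0], [0, 0, 0, 0], [0, 0, 0, 0]], "grip": 0}}

```text
time_s: 61.6
eef_pos: [407.4, 30.6, 319.1]
ee_rot: [-0.0, 0.683, 0.73, -0.0]
force: [0.5, -0.2, 0.5]
grip_width: 0.003
```

Run:
```python
from h import *
delta((-80,0,310)); print(readout.sense()['force'])
c=snap('side','s37.png')
S=4;off=(170,110);im=cv2.imread('pics/s37.png')[off[1]:off[1]+150,off[0]:off[0]+150];im=cv2.resize(im,None,fx=S,fy=S,interpolation=cv2.INTER_CUBIC)
lidwire(c,im,0.55,S,np.array(off),(0,255,0));lidwire(c,im,0.07,S,np.array(off),(0,0,255))
cv2.imwrite('pics/s37z.png',im)
```

```text
t 61.6 case [-125.9  -10.3] z 319.1 yaw-rel-deg 90.06 tilt 0.0 w 0.003 -> delta cm [1.03 4.59 0.91] turn for 180: -89.94
[ 0.50837384 -0.16361449  0.47777475]
```

View pics/s37z.png

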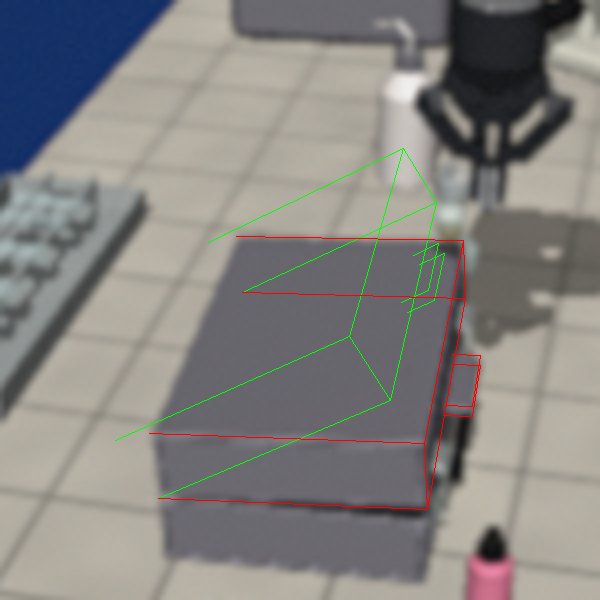

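Call:
{"name": "apply_moves", "arguments": {"targets": [[0.3, 1.5, 0, 0], [0.4, 1.6, 1, 0], [0.3, 1.5, 2, 0], [0, 0, 3, 0], [0, 0, 2.5, 0], [0, 0, 1.5, 0], [0, 0, 0, 0], [0, 0, 0, 0]]}}

```text
time_s: 62.45
eef_pos: [452.9, 43.6, 219.7]
ee_rot: [0.0, 0.683, 0.73, 0.0]
force: [-0.1, 0.2, -0.1]
grip_width: -0.002
```

Run:
```python
from h import *
delta((-80,0,206)); print(readout.sense()['force'])
```

```text
t 62.45 case [-79.6  -0.4] z 219.7 yaw-rel-deg 90.06 tilt 0.03 w -0.002 -> delta cm [ 0.04 -0.04  1.37] turn for 180: -89.94
[-0.06261922  0.22843443 -0.13893062]
```

Call:
{"name": "apply_moves", "arguments": {"targets": [[0, 0, 0.4, 0], [0, 0, 0.4, 0], [0, 0, 0.3, 0], [0, 0, 0.2, 0], [0, 0, 0.2, 0], [0, 0, 0.2, 0]]}}

```text
time_s: 63.05
eef_pos: [452.2, 43.7, 202.6]
ee_rot: [-0.0, 0.683, 0.731, -0.001]
force: [-9.2, -0.6, 13.2]
grip_width: -0.001
```

Call:
{"name": "apply_moves", "arguments": {"targets": [[0, 0, 0.15, 0], [0, 0, 0.15, 0], [0, 0, 0.15, 0]]}}

```text
time_s: 63.35
eef_pos: [452.4, 43.7, 197.9]
ee_rot: [-0.0, 0.683, 0.73, -0.0]
force: [-2.1, -0.0, 2.2]
grip_width: 0.002
```

Call:
{"name": "apply_moves", "arguments": {"targets": [[0, 0, 0.15, 0], [0, 0, 0.15, 0], [0, 0, 0.1, 0], [0, 0, 0, 0]]}}

```text
time_s: 63.75
eef_pos: [452.6, 43.7, 193.4]
ee_rot: [-0.0, 0.683, 0.73, -0.0]
force: [-0.4, 0.0, 0.7]
grip_width: -0.002
```

Call:
{"name": "apply_moves", "arguments": {"targets": [[0, 0, 0.15, 0], [0, 0, 0.1, 0], [0, 0, 0, 0]]}}

```text
time_s: 64.05
eef_pos: [452.8, 43.7, 192.9]
ee_rot: [0.001, 0.683, 0.731, 0.0]
force: [-8.5, 0.6, 21.9]
grip_width: 0.001
```

Call:
{"name": "apply_moves", "arguments": {"targets": [[0, 0, 0, 0], [0, 0, 0, 0], [0, 0, 0, 0], [0, 0, 0, 0], [0, 0, -0.5, 0], [0, 0, -1, 0], [0, 0, -3, 0], [0, 0, -4, 0]]}}

```text
time_s: 64.85
eef_pos: [452.1, 43.7, 276.5]
ee_rot: [-0.001, 0.683, 0.73, -0.001]
force: [1.4, -0.2, 1.0]
grip_width: 0.001
```

Call:
{"name": "apply_moves", "arguments": {"targets": [[0, 0, -4, 0], [0, 0, -4, 0], [0, 0, -1, 0], [0, 0, 0, 0], [0, 0, 0, 0], [0, 0, 0, 0]]}}

```text
time_s: 65.45
eef_pos: [452.4, 43.7, 364.7]
ee_rot: [-0.001, 0.683, 0.73, -0.001]
force: [-0.1, -0.1, 0.5]
grip_width: -0.001
```

Run:
```python
from h import *
print(readout.sense()['time_s'],readout.sense()['force'])
c=snap('side','s38.png');w=snap('wrist','w38.png');sc=snap('scene','sc38.png')
S=4;off=(170,110);im=cv2.imread('pics/s38.png')[off[1]:off[1]+150,off[0]:off[0]+150];im=cv2.resize(im,None,fx=S,fy=S,interpolation=cv2.INTER_CUBIC)
lidwire(c,im,0.0,S,np.array(off),(0,255,0))
cv2.imwrite('pics/s38z.png',im)
```

```text
65.45 [-0.14680011 -0.12430821  0.520868  ]
```

View pics/s38z.png

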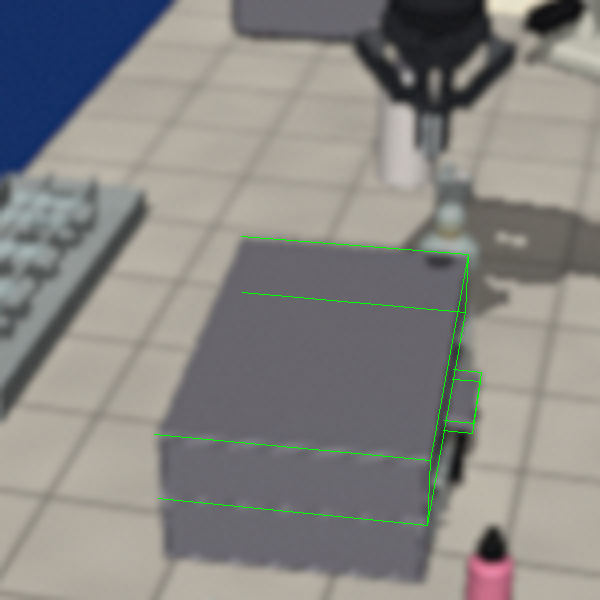

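View pics/w38.png

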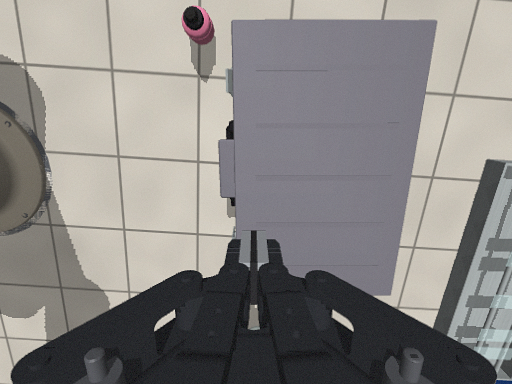

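View pics/sc38.png

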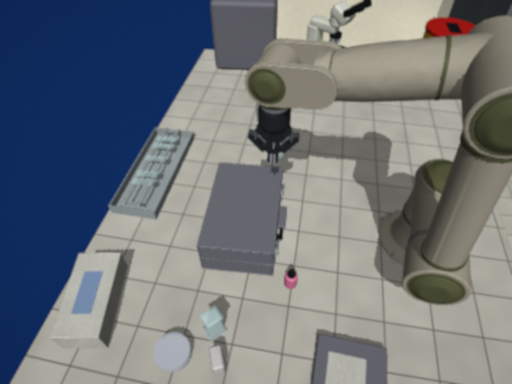

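```bash
python3 -c "
from h import *
print(ctrl.finish_job()); print(readout.sense()['time_s'])"
```

```text
the job is handed in; nothing more can be done
None
the job is handed in; nothing more can be done
```

I packed the kit, pressed the lid shut and handed the job in at about 65 s of the 210 s allowed. No verdict was reported.

- **Bottle and jar:** they are swapped. The tall bottle is in the deep well and the jar in the shallow one. I set the jar down on the bench in front of the case in between, and it stayed upright. After placing, both tops appeared within a few pixels of where they should be.
- **Dropper bottles:** I found three amber ones and stood each in its own small cut-out; one cut-out stays empty. No fourth showed up in any view. One of the three stood some 20–30 mm from where I first estimated it, so I measured it again before picking it up. I left the pink look-alike alone.
- **Lid:** I hooked it by the lip and drew it over, and it sank onto the clips. Pressing built up to about 13 N, then the resistance fell away. The lid came to a hard stop with the fingertips at 120 mm, its shut height. After I backed off it stayed shut, lining up with the 0 rad outline in the side view, and the arm was clear of everything.

- **Unplanned nudge:** during the swap the lid moved back from about 1.76 to 1.88 rad. I think the hand or wrist touched it. Force readings stayed low and it did no visible harm.
- **Not checked:** I could not look inside once the lid was closed. The positions of the bottle, jar and droppers rest on the pictures taken before closing.
- **Other things on the bench:** those visible in the last pictures look undisturbed, but I did not measure them. The arm partly hid the lamp, wash bottle and tally counter.

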